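Gather loose spacers at the marked end of a lidded dish for inspection

ROBOT

A 6-joint arm with a two-finger parallel gripper is mounted at the origin on the work surface. World frame = base frame: x ahead of the robot, y to its left, z up, the work surface at z = 0. Lengths are in m, angles in degrees, forces in N, time in s.
With the tool pointing down it reaches from about 0.4 to 0.825 m from the base axis. Payload 7 kg.
Tool frame: the origin (TCP) lies midway between the tips of the shut fingers; the grasp point (between the pads) lies r.grip_depth behind it (r.grip_depth is the distance from the TCP to the grasp point, in m); z points along the fingers, y is the line along which they close (so a half turn about z gives the same grasp; the last joint's range is limited). The gripper opens to 88 mm and grips with 3 to 60 N. Pads are 19 mm wide; open, the fingers measure 130 mm over their backs; the gripper's body (78 mm by 193 mm) begins 47 mm behind the grasp point.
Start: joints at [16.507, 20.546, 0.682, 0, -70.136, -16.507], TCP at [0.675, -0, 0.227] pointing down, gripper open.
Joint ranges: [-176.03, 176.03], [-82.01, 121.73], [-58.28, 71.71], [-173.87, 95.51], [-174.79, -0.11], [-173.66, 173.66]. Speed limits (degrees/s): [136.94, 136.94, 172.46, 180, 180, 180].

INTERFACE

Orientations are given as [roll, pitch, yaw] about the fixed x, y, z axes, in that order (R = Rz(yaw) Ry(pitch) Rx(roll)).
In Python, from plant import r gives the robot as it stands.
- The arm moves only by the shell command python3 drive.py 'ROWS' [OPENING] [FORCE]. ROWS is a JSON list of rows, 1 to 12 of them, each of 6 numbers: dx, dy, dz in m, then a rotation vector rx, ry, rz in degrees; each row is the pose to reach, as a shift and turn from the pose commanded when the command began, along the tool's axes at that moment; what a row does not reach only later rows make up. A row lasts 1/12 s, in which the tool goes at most 0.0417 m and 7.16 degrees, less where a joint would pass 70% of its speed; a pose out of reach is approached as far as the arm can. OPENING is the finger opening in m, set as the command begins (- or left out keeps the last). The fingers move at their own pace and stop on an object; FORCE is the grip in N (left out, the last holds). Time passes only in rows, so rows that do not move let the fingers close. It prints the time, the measured TCP pose, the force, the opening and the grip force at its end.
- r.get_state(): the state, without advancing time (a new reading comes with each control period).
- r.capture(name): name is "scene" or "side" or "wrist"; returns a dict with "frame" (480x640x3 uint8, red, green, blue), "z_map" (480x640 float32, m along the optical axis (not along the pixel's ray), 0 where there is no reading), "fx", "fy", "cx", "cy" (pixels), "cam_to_world" (4x4, takes a point from camera to world coordinates). Camera axes: x right, y down, z forward; pixel columns grow to the right and rows downward; lengths in m; the calibration is good to about 2 mm. A picture is of the moment at which its call begins.
- r.close_job(): hands the job in; it is judged then, once.
The state is a dict: "time_s": time; "joints": joint angles; "qd": joint speeds; "joint_torque": joint torques, N m; "tcp_pos": TCP position; "eef_rot": TCP orientation; "contact_force": force on the tool from outside, world axes, zero at the start; "moment": the same for the moment, N m; "gripper_width": finger opening in m; "gripper_force": force on a finger pad.
Only numpy, scipy, OpenCV 4.12 (cv2) and the standard library are available. Lean on these libraries where they do the work, as an engineer would, in place of code of your own. Each camera call takes 0.05 s, during which the arm holds its last target. There are 200 camera calls.

TASK

Clear the circuit board off the white inspection plate into the blue tray, flat on its floor; load every brass spacer lying on the bench into the open dish and put the loose lid on it. Then pick the lidded dish up and tilt it, orange end down and with the lid staying on, until all spacers have slid together at the orange end, and set it down level in the middle of the inspection plate with its orange end over the plate's orange strip. Only then lift the lid off, lay it flat, bar up, back on its black mat, and leave the spacers gathered; never tilt the dish without its lid, and leave the solder reel, bottle and screwdriver where they are.

Things in the scene. Friction and masses are not known exactly. Their poses are not given: they have to be found in the camera images.
- dish: Loose open dish, 160 g, 128 (x) x 68 (y) x 30 mm high, white, its -x end wall ORANGE (first roughly facing the robot). Origin: centre of underside, z up. Walls 4 mm; grey inner floor 4 mm above the underside; inside 120 x 60 mm. Spacers slide on that floor from about 10 to 15 deg of tilt, fast at 30 deg. Can be gripped across its width, lid on; this does not clamp the lid.
- dish_end (a point): Bottom edge of the dish's orange end wall: point on the dish's underside, 63 mm from the origin along the dish's -x.
- lid: Loose clear lid, 70 g. Origin: centre of underside, z up. Plug 110 x 51 mm to z = 3 mm, 115 x 56 mm to z = 5; plate 126 (x) x 65 (y) mm, z = 5 to 8; black grip bar 30 mm along x, 12 along y, z = 8 to 26. Starts on the mat. On the dish, long side along long side, either way round, the plug hangs in the rim with 2 mm play, lid origin 25 mm above the dish's; only its weight holds it.
- spacer1: Brass spacer, loose, 24 g: upright cylinder 16 mm in diameter, 18 mm high, dark bore at its ends. Origin: its CENTRE, 9 mm above the bench at the start; z along its axis. Two to four of the four spacers are present (None if absent). It counts as gathered when its centre lies more than 15 mm from the dish's middle towards the orange end.
- spacer2: Brass spacer, loose, 24 g: upright cylinder 16 mm in diameter, 18 mm high, dark bore at its ends. Origin: its CENTRE, 9 mm above the bench at the start; z along its axis. Two to four of the four spacers are present (None if absent). It counts as gathered when its centre lies more than 15 mm from the dish's middle towards the orange end.
- spacer3: Brass spacer, loose, 24 g: upright cylinder 16 mm in diameter, 18 mm high, dark bore at its ends. Origin: its CENTRE, 9 mm above the bench at the start; z along its axis. Two to four of the four spacers are present (None if absent). It counts as gathered when its centre lies more than 15 mm from the dish's middle towards the orange end.
- spacer4: Brass spacer, loose, 24 g: upright cylinder 16 mm in diameter, 18 mm high, dark bore at its ends. Origin: its CENTRE, 9 mm above the bench at the start; z along its axis. Two to four of the four spacers are present (None if absent). It counts as gathered when its centre lies more than 15 mm from the dish's middle towards the orange end.
- board: Green circuit board, loose, 140 g: 130 mm along x, 85 mm along y, 4 mm thick. Origin: centre of its underside, z up. In its middle stands an aluminium heat sink 40 mm along x, 24 mm along y, its top 26 mm above the underside, that can be gripped across its 24 mm. It starts on the inspection plate, long side roughly along the plate's.
- tray: Blue open tray, fixed, 180 mm along x, 125 mm along y, rim 14 mm high, walls and floor 5 mm thick (inside 170 x 115 mm). Origin: centre of its underside, z up. The board lies flat in it, long side along long side, either way round, with its underside 5 mm above the tray's origin.
- mat: Thin black mat for the lid, fixed, 110 mm along x, 150 mm along y, 2 mm thick. Origin: centre of its underside. The lid lies on it with its middle well over the mat (within 50 mm of the mat's middle along each side).
- plate_top (a point): Centre of the top of the white inspection plate (fixed, 160 mm along x, 130 mm along y, top 6 mm above the bench); axes along the plate's sides. The dish goes here, its long side along x, its orange end towards -x.
- plate_strip (a point): Centre of the orange strip (20 mm wide) on top of the plate, 63 mm from the plate's middle along the plate's -x. The dish's orange end goes over it.
- reel: Reel of solder, 60 mm in diameter, 50 mm high, standing. Bystander. Origin: centre of its underside.
- flux: White bottle with red cap, 44 mm in diameter, 100 mm high, standing. Bystander. Origin: centre of its underside.
- driver: Yellow-handled screwdriver lying on the bench. Bystander.

How it is judged (in metres and radians):
On the way, in this order (a step that is already met when the one before it is completed fails the run):
1. All spacers are in the dish and the lid is seated on it, the dish level (x of spacer1 in the frame of dish between -0.06 and 0.06 m and y of spacer1 in the frame of dish between -0.03 and 0.03 m and z of spacer1 in the frame of dish between 0.004 and 0.026 m and x of spacer2 in the frame of dish between -0.06 and 0.06 m and y of spacer2 in the frame of dish between -0.03 and 0.03 m and z of spacer2 in the frame of dish between 0.004 and 0.026 m and x of spacer3 in the frame of dish between -0.06 and 0.06 m and y of spacer3 in the frame of dish between -0.03 and 0.03 m and z of spacer3 in the frame of dish between 0.004 and 0.026 m and x of spacer4 in the frame of dish between -0.06 and 0.06 m and y of spacer4 in the frame of dish between -0.03 and 0.03 m and z of spacer4 in the frame of dish between 0.004 and 0.026 m and horizontal distance between lid and dish below 0.02 m and angle between the z axis of lid and the z axis of dish, either way round below 0.08 rad and z of lid in the frame of dish between 0.021 and 0.029 m and x of lid in the frame of dish between -0.006 and 0.006 m and y of lid in the frame of dish between -0.006 and 0.006 m and angle between dish's own z axis and vertical below 0.1 rad), for 0.2 s.
2. The dish is tilted (by more than 0.2 rad), lid still on, with all spacers gathered at the orange end (angle between dish's own z axis and vertical above 0.2 rad and x of spacer1 in the frame of dish between -0.06 and 0.06 m and y of spacer1 in the frame of dish between -0.03 and 0.03 m and z of spacer1 in the frame of dish between 0.004 and 0.026 m and x of spacer2 in the frame of dish between -0.06 and 0.06 m and y of spacer2 in the frame of dish between -0.03 and 0.03 m and z of spacer2 in the frame of dish between 0.004 and 0.026 m and x of spacer3 in the frame of dish between -0.06 and 0.06 m and y of spacer3 in the frame of dish between -0.03 and 0.03 m and z of spacer3 in the frame of dish between 0.004 and 0.026 m and x of spacer4 in the frame of dish between -0.06 and 0.06 m and y of spacer4 in the frame of dish between -0.03 and 0.03 m and z of spacer4 in the frame of dish between 0.004 and 0.026 m and x of each of spacer1, spacer2, spacer3, spacer4 in the frame of dish below -0.015 m and horizontal distance between lid and dish below 0.02 m and angle between the z axis of lid and the z axis of dish, either way round below 0.08 rad and z of lid in the frame of dish between 0.021 and 0.029 m and x of lid in the frame of dish between -0.006 and 0.006 m and y of lid in the frame of dish between -0.006 and 0.006 m), for 0.1 s.
3. The dish stands level on the plate, orange end over the strip, lid still on, spacers gathered (horizontal distance between dish and plate_top below 0.02 m and horizontal distance between dish_end and plate_strip below 0.025 m and z of dish in the frame of plate_top between -0.002 and 0.004 m and angle between dish's own z axis and vertical below 0.05 rad and x of spacer1 in the frame of dish between -0.06 and 0.06 m and y of spacer1 in the frame of dish between -0.03 and 0.03 m and z of spacer1 in the frame of dish between 0.004 and 0.026 m and x of spacer2 in the frame of dish between -0.06 and 0.06 m and y of spacer2 in the frame of dish between -0.03 and 0.03 m and z of spacer2 in the frame of dish between 0.004 and 0.026 m and x of spacer3 in the frame of dish between -0.06 and 0.06 m and y of spacer3 in the frame of dish between -0.03 and 0.03 m and z of spacer3 in the frame of dish between 0.004 and 0.026 m and x of spacer4 in the frame of dish between -0.06 and 0.06 m and y of spacer4 in the frame of dish between -0.03 and 0.03 m and z of spacer4 in the frame of dish between 0.004 and 0.026 m and x of each of spacer1, spacer2, spacer3, spacer4 in the frame of dish below -0.015 m and horizontal distance between lid and dish below 0.02 m and angle between the z axis of lid and the z axis of dish, either way round below 0.08 rad and z of lid in the frame of dish between 0.021 and 0.029 m and x of lid in the frame of dish between -0.006 and 0.006 m and y of lid in the frame of dish between -0.006 and 0.006 m), for 0.3 s.
At the end, for the whole second after the job is handed in: Dish level on the plate (middle within 20 mm, orange end within 25 mm of the strip), lid off; every spacer in it, over 15 mm from its middle towards the orange end; lid flat, bar up, within 50 mm of the mat's middle along each side; board flat in the tray; all at rest (horizontal distance between dish and plate_top below 0.02 m and horizontal distance between dish_end and plate_strip below 0.025 m and z of dish in the frame of plate_top between -0.002 and 0.004 m and angle between dish's own z axis and vertical below 0.05 rad and x of spacer1 in the frame of dish between -0.06 and 0.06 m and y of spacer1 in the frame of dish between -0.03 and 0.03 m and z of spacer1 in the frame of dish between 0.004 and 0.026 m and x of spacer2 in the frame of dish between -0.06 and 0.06 m and y of spacer2 in the frame of dish between -0.03 and 0.03 m and z of spacer2 in the frame of dish between 0.004 and 0.026 m and x of spacer3 in the frame of dish between -0.06 and 0.06 m and y of spacer3 in the frame of dish between -0.03 and 0.03 m and z of spacer3 in the frame of dish between 0.004 and 0.026 m and x of spacer4 in the frame of dish between -0.06 and 0.06 m and y of spacer4 in the frame of dish between -0.03 and 0.03 m and z of spacer4 in the frame of dish between 0.004 and 0.026 m and x of each of spacer1, spacer2, spacer3, spacer4 in the frame of dish below -0.015 m and x of board in the frame of tray between -0.026 and 0.026 m and y of board in the frame of tray between -0.022 and 0.022 m and z of board in the frame of tray between 0.003 and 0.009 m and angle between board's own z axis and vertical below 0.06 rad and x of lid in the frame of mat between -0.05 and 0.05 m and y of lid in the frame of mat between -0.05 and 0.05 m and height (world z) of lid between -0.001 and 0.006 m and angle between lid's own z axis and vertical below 0.08 rad and linear speed of each of dish, lid, board, spacer1, spacer2, spacer3, spacer4 below 0.02 m/s); the robot touches nothing.
It fails at once if The dish is tilted by more than 0.25 rad without its lid (angle between dish's own z axis and vertical above 0.25 rad and (distance between lid and dish above 0.04 m or angle between the z axis of lid and the z axis of dish, either way round above 0.3 rad)).
It fails at once if The solder reel is moved by more than 30 mm (distance of reel from where it was at the start of the episode above 0.03 m).
It fails at once if The bottle is moved by more than 30 mm (distance of flux from where it was at the start of the episode above 0.03 m).
It fails at once if The screwdriver is moved by more than 30 mm (distance of driver from where it was at the start of the episode above 0.03 m).
Of spacer1, spacer2, spacer3, spacer4 only 2 to 4 are there at a start; the rules pass over those that are not, and their reading is None.
At some moment in a run one of board, spacer1, spacer2, spacer3, spacer4 may be knocked a few centimetres aside while the robot is not near it.
It also fails if it takes over 210 s, if anything falls off the work surface, if the arm or the gripper's body presses on something with over 40 N, if the wrist force passes 120 N, or if a joint passes its speed limit or range.

## Working session

There is one attempt and no reset: what is moved stays moved. The work goes in short steps, Python scripts to look and compute and a shell command to move; the robot and the scene stay as the last step left them, time stands still between calls to the robot, and variables do not carry over. Pictures are saved under pics/ and viewed, at most 14 in all, crops included, and the job is handed in when it is done.

```bash
ls; mkdir -p pics; python3 - <<'E'
from plant import r
import cv2,numpy as np
s=r.get_state();print(s, r.grip_depth)
for n in ["scene","side","wrist"]:
    c=r.capture(n);cv2.imwrite(f"pics/{n}0.png",c["frame"][:,:,::-1]);print(n,c["fx"],c["cx"],c["cy"],np.round(c["cam_to_world"],3).tolist(),(c["z_map"]>0).mean())
    np.savez(f"/tmp/{n}0.npz",**c)
E
```

```text
drive.py
pics
plant.py
{'time_s': 0.0, 'joints': array([ 1.65075519e+01,  2.05906937e+01,  6.32531824e-01, -2.26908452e-02,
       -7.01361346e+01, -1.65048851e+01]), 'qd': array([ 0.03062595, -0.02034951,  0.06466574,  0.06784341, -0.0690299 ,
        0.04445003]), 'joint_torque': array([-8.00930356e-04, -5.82726967e+01,  2.93058443e+01,  6.99745238e+00,
        6.93249181e-03, -2.06530804e-04]), 'tcp_pos': array([ 6.74489013e-01, -9.08378852e-06,  2.25613546e-01]), 'eef_rot': array([ 1.79903528e+02, -6.34048950e-03, -9.00050555e+01]), 'contact_force': array([-0.12450788, -0.0211796 , -0.93173745]), 'moment': array([ 0.03313368,  0.03441758, -0.0234837 ]), 'gripper_force': 0.0, 'gripper_width': 0.0877292717296013} 0.0188
scene 460.3570725925848 314.7901686367386 241.5629132323258 [[0.316, 0.65, -0.691, 1.222], [0.949, -0.203, 0.243, -0.199], [0.018, -0.732, -0.681, 0.64], [0.0, 0.0, 0.0, 1.0]] 0.9959440104166667
side 465.23264825415845 327.19210170620863 236.36291027183478 [[0.958, -0.196, 0.208, 0.433], [-0.286, -0.681, 0.674, -0.553], [0.01, -0.706, -0.708, 0.648], [0.0, 0.0, 0.0, 1.0]] 0.9959733072916667
wrist 357.79060738142965 317.2347796281859 242.97129661045943 [[-1.0, 0.001, -0.001, 0.675], [0.0, 0.963, 0.27, -0.072], [0.001, 0.27, -0.963, 0.383], [0.0, 0.0, 0.0, 1.0]] 0.9959798177083333
```
View pics/scene0.png

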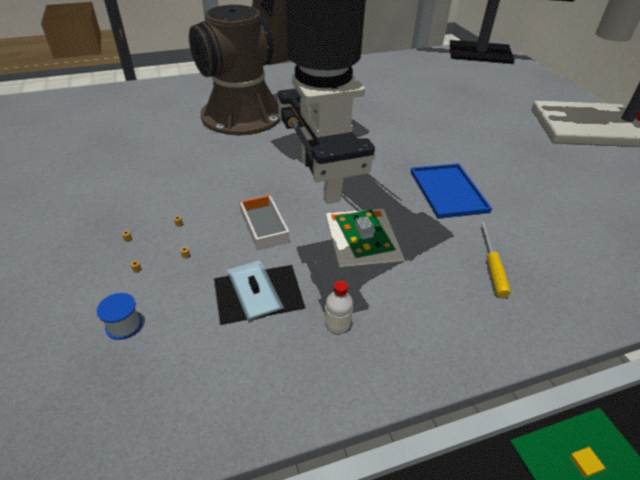

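View pics/side0.png

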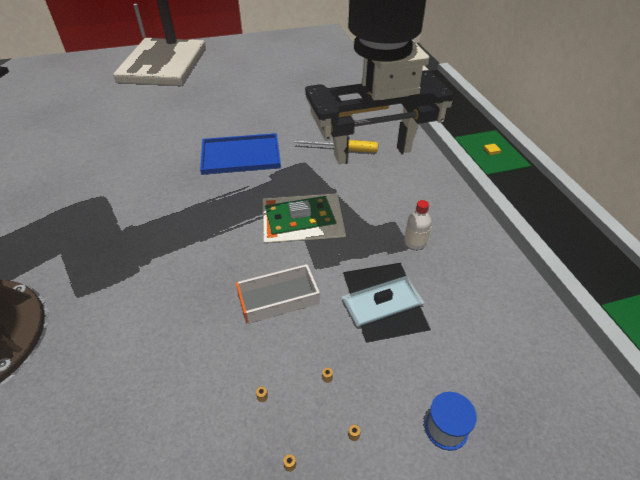

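Scene and side views show four spacers: scene (127,236), (178,221), (136,266), (185,252), and side (262,394), (328,375), (355,432), (290,462). The dish's orange end is at scene (256,202). The lid bar is at scene (253,284), the heat sink at (366,228) and the tray at (450,190).

```bash
cat > h.py <<'E'
import numpy as np,cv2
def snap(name):
    from plant import r
    return r.capture(name)
def load(f): return dict(np.load(f))
def ray(c,uv):
    uv=np.atleast_2d(np.asarray(uv,float));T=c["cam_to_world"]
    d=np.c_[(uv[:,0]-c["cx"])/c["fx"],(uv[:,1]-c["cy"])/c["fy"],np.ones(len(uv))]@T[:3,:3].T
    return T[:3,3],d
def plane(c,uv,z):
    o,d=ray(c,uv);return o+d*((z-o[2])/d[:,2])[:,None]
def tri(c1,p1,c2,p2):
    o1,d1=ray(c1,p1);o2,d2=ray(c2,p2);d1=d1[0];d2=d2[0]
    t=np.linalg.lstsq(np.c_[d1,-d2],o2-o1,rcond=None)[0]
    a=o1+d1*t[0];b=o2+d2*t[1];return (a+b)/2,np.linalg.norm(a-b)
def cloud(c):
    v,u=np.mgrid[:480,:640];o,d=ray(c,np.c_[u.ravel(),v.ravel()])
    return (o+d*c["z_map"].reshape(-1,1)).reshape(480,640,3)
def hsv(c): return cv2.cvtColor(c["frame"],cv2.COLOR_RGB2HSV)
def rect(P):
    (cx,cy),(w,h),a=cv2.minAreaRect(np.asarray(P[:,:2]*1000,np.float32))
    if w<h: w,h,a=h,w,a+90
    return np.round([cx,cy,w,h,(a+90)%180-90],1)
def blobs(m,lo=5,hi=1e6):
    n,l,s,ce=cv2.connectedComponentsWithStats(m.astype(np.uint8))
    return [(ce[i],s[i][4],l==i) for i in range(1,n) if lo<=s[i][4]<=hi]
E
cat > look.py <<'E'
from h import *
C={n:load(f"/tmp/{n}0.npz") for n in ["scene","side"]}
sp={}
for n,c in C.items():
    H=hsv(c);W=cloud(c);h,s,v=H[...,0].astype(int),H[...,1],H[...,2]
    inb=(abs(W[...,2]-.03)<.06)&(W[...,0]>.3)&(W[...,0]<1)&(abs(W[...,1])<.6)
    def R(nm,m,z,lo=30):
        for ce,a,l in blobs(m&inb,lo):
            vv,uu=np.where(l);P=plane(c,np.c_[uu,vv],z);print(n,nm,np.round(ce),a,rect(P),"zmed",np.round(np.median(W[l][:,2]),4))
    R("blue",(h>105)&(h<125)&(s>150),.014,100)
    R("green",(h>45)&(h<85)&(s>90),.010,60)
    R("black",(v<45),.002,60)
    R("orange",(h<14)&(s>170)&(v>90),.030,20)
    R("lid",(h>85)&(h<105)&(s>30)&(s<120)&(v>120),.008,60)
    b=blobs((h>10)&(h<24)&(s>130)&inb&(W[...,1]<-.1),5)
    sp[n]=[]
    for ce,a,l in b:
        print(n,"brass",np.round(ce,1),a,np.round(plane(c,ce,.009)[0],4))
        sp[n].append(ce)
    m=inb&(W[...,2]>.027)&(W[...,2]<.033)
    for ce,a,l in blobs(m,40): print(n,"z30",np.round(ce),a,rect(W[l]))
    m=inb&(W[...,2]>.004)&(W[...,2]<.0085)&(s<60)
    for ce,a,l in blobs(m,150): print(n,"z6",np.round(ce),a,rect(W[l]))
    for zz in [(.022,.036)]:
        pass
E
python3 look.py
```

```text
scene blue [450. 191.] 2740 [509.2 376.2 190.3 129.7  -8.3] zmed 0.006
scene blue [116. 307.] 844 [ 642.4 -353.3   63.2   60.4   -2.5] zmed 0.0503
scene blue [125. 331.] 112 [ 695.  -339.3   56.9   35.8  -78.6] zmed 0.0038
scene green [365. 234.] 1117 [585.1 132.2 131.6  83.1  -2.2] zmed 0.0103
scene black [286. 288.] 1006 [676.6 -72.  106.8  65.9  -3.9] zmed 0.0022
scene black [228. 301.] 900 [ 670.1 -165.1  107.5   42.2   -2.3] zmed 0.0024
scene black [254. 284.] 85 [ 651.5 -115.2   39.5   10.3    3.5] zmed 0.0277
scene orange [256. 203.] 162 [450.8 -60.1  53.9  31.2 -87.3] zmed 0.0195
scene lid [254. 289.] 1619 [ 664.6 -117.3  125.    64.2    5.1] zmed 0.0103
scene brass [178.  220.7] 50 [ 0.4363 -0.2269  0.009 ]
scene brass [126.6 235.5] 60 [ 0.4526 -0.3303  0.009 ]
scene brass [184.7 252. ] 59 [ 0.5356 -0.2249  0.009 ]
scene brass [135.5 265.9] 73 [ 0.5461 -0.3174  0.009 ]
scene z30 [263. 218.] 339 [497.9 -58.3 131.7  68.9   2.7]
scene z30 [364. 224.] 153 [584.3 131.6  43.6  24.3  -1. ]
scene z30 [253. 282.] 75 [ 667.8 -118.3   30.4   11.8    5.4]
scene z30 [122. 323.] 81 [ 689.
[... 779 characters left out ...]
01
side lid [381. 301.] 1864 [ 667.6 -116.3  124.7   63.5    5.5] zmed 0.0107
side brass [327.1 374.1] 80 [ 0.5377 -0.2236  0.009 ]
side brass [261.  393.3] 87 [ 0.4371 -0.2258  0.009 ]
side brass [354.  430.4] 81 [ 0.5491 -0.3146  0.009 ]
side brass [289.1 461.9] 115 [ 0.4544 -0.3295  0.009 ]
side z30 [299. 206.] 154 [585.4 132.4  39.8  28.1  -4.4]
side z30 [417. 238.] 50 [777.  -12.5  43.2  19.6 -26. ]
side z30 [277. 289.] 622 [498.9 -58.6 128.4  71.6   2.4]
side z30 [384. 293.] 108 [ 667.3 -119.4   29.4   14.3    2. ]
side z30 [445. 433.] 72 [ 660.9 -357.8   47.    16.   -46.9]
side z6 [309. 221.] 1357 [590.2 128.  159.7 133.7 -10. ]
side z6 [277. 291.] 898 [499.4 -47.8 118.5  43.9   3.3]
```

```bash
cat > to.py <<'E'
import sys,numpy as np
from scipy.spatial.transform import Rotation as R
from plant import r
s=r.get_state();p=np.array(s["tcp_pos"]);Q=R.from_euler("xyz",s["eef_rot"],degrees=True)
x,y,z,yaw=map(float,sys.argv[1:5])
T=R.from_euler("xyz",[180,0,yaw],degrees=True)
print("d tool",np.round(Q.inv().apply(np.array([x,y,z])-p),4),"rot",np.round((Q.inv()*T).as_rotvec(degrees=True),2),"f",np.round(s["contact_force"],1),"w",round(s["gripper_width"],4),"j6",s["joints"][5].round(1))
E
python3 - <<'E'
from h import *
a,b=load("/tmp/scene0.npz"),load("/tmp/side0.npz")
for n,p,q in [("spA",(178,220.7),(261,393.3)),("spB",(126.6,235.5),(289.1,461.9)),("spC",(184.7,252),(327.1,374.1)),("spD",(135.5,265.9),(354,430.4)),("sink",(364,224),(299,206)),("bar",(253,282),(384,293)),("dishrim",(263,218),(277,289)),("tray",(450,190),(240,153))]:
    print(n,*[np.round(x,4) for x in tri(a,p,b,q)])
E
python3 to.py .585 .132 .06 -2
```

```text
spA [ 0.4373 -0.2267  0.01  ] 0.0006
spB [ 0.4544 -0.33    0.0105] 0.0001
spC [ 0.5374 -0.2248  0.0108] 0.0003
spD [ 0.5488 -0.3163  0.012 ] 0.0013
sink [0.5848 0.1313 0.0311] 0.0006
bar [ 0.6689 -0.118   0.0276] 0.0004
dishrim [ 0.4986 -0.0581  0.0251] 0.0012
tray [0.5036 0.3852 0.0034] 0.0003
d tool [-0.132   0.0894  0.1659] rot [ 7.000e-02  5.000e-02 -8.801e+01] f [ 0.5  0.3 -0.2] w 0.0877 j6 -16.5
```

```bash
python3 drive.py '[[-0.03,0.02,0.03,0,0,-7],[-0.06,0.04,0.06,0,0,-14],[-0.09,0.06,0.08,0,0,-21],[-0.12,0.08,0.1,0,0,-28],[-0.132,0.089,0.12,0,0,-35],[-0.132,0.089,0.12,0,0,-42],[-0.132,0.089,0.12,0,0,-49],[-0.132,0.089,0.12,0,0,-56],[-0.132,0.089,0.12,0,0,-63],[-0.132,0.089,0.12,0,0,-70],[-0.132,0.089,0.12,0,0,-77],[-0.132,0.089,0.12,0,0,-84]]' 0.06 20; python3 drive.py '[[0,0,0,0,0,-4],[0,0,0,0,0,-4]]'; python3 - <<'E'
from h import *
c=snap("wrist");cv2.imwrite("pics/w1.png",c["frame"][:,:,::-1]);np.savez("/tmp/w1.npz",**c)
H=hsv(c);W=cloud(c);z=W[...,2]
m=(z>.028)&(z<.036)
for ce,a,l in blobs(m,100): print("sink",ce.round(),a,rect(W[l]),np.median(W[l][:,2]))
g=(H[...,0]>45)&(H[...,0]<85)&(H[...,1]>90)
for ce,a,l in blobs(g,800): print("green",ce.round(),a,rect(W[l]))
E
python3 to.py .585 .132 .013 -2
```

```text
time_s: 1.15
tcp_pos: [0.5858, 0.1319, 0.1063]
eef_rot: [180.0, 0.0, -5.7]
contact_force: [0.8, 0.7, -0.5]
gripper_width: 0.06
gripper_force: 0.0
time_s: 1.32
tcp_pos: [0.5858, 0.1319, 0.1063]
eef_rot: [180.0, 0.0, -1.8]
contact_force: [0.6, 0.2, -0.1]
gripper_width: 0.0598
gripper_force: 0.0
sink [301. 254.] 224 [585.7 144.   40.    2.2  -2.5] 0.031216787806987778
sink [308. 254.] 228 [585.7 138.5  40.    2.1  -2.3] 0.03125629055661894
sink [316. 254.] 227 [585.3 133.1  40.2   2.1  -1.8] 0.03130907417436804
sink [324. 252.] 203 [585.3 127.6  39.6   2.1  -1.6] 0.03132980341011021
sink [332. 254.] 216 [585.  122.5  39.8   2.5  -2.5] 0.031335319907893344
sink [589. 279.] 280 [560.5 -57.   35.9   5.1 -87.2] 0.029358448036067894
green [315. 234.] 13745 [593.8 133.1 131.2  83.9  -2. ]
d tool [-0.0008 -0.      0.0933] rot [ 0.01  0.02 -0.08] f [-0.6  0.3  0.1] w 0.0598 j6 56.6
```

View pics/w1.png

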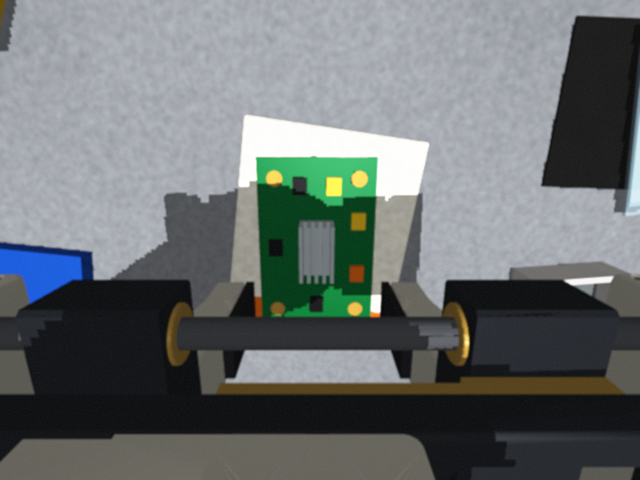

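The heat sink is at (317,252), centred between the fingers. The board lies on the plate and the tray is on the left at (45,270).

```bash
python3 drive.py '[[0,-0.001,0.04,0,0,0],[0,-0.001,0.075,0,0,0],[0,-0.001,0.092,0,0,0],[0,-0.001,0.092,0,0,0]]' && python3 drive.py '[[0,0,0,0,0,0],[0,0,0,0,0,0],[0,0,0,0,0,0],[0,0,0,0,0,0],[0,0,0,0,0,0],[0,0,0,0,0,0]]' 0.015 20 && python3 drive.py '[[0,0,-0.03,0,0,0],[0,0,-0.06,0,0,0],[0,0,-0.08,0,0,0]]'; python3 to.py .506 .374 .1 -8
```

```text
time_s: 1.7
tcp_pos: [0.585, 0.1323, 0.0121]
eef_rot: [179.9, 0.2, -2.2]
contact_force: [0.0, -0.3, -0.6]
gripper_width: 0.0599
gripper_force: 0.0
time_s: 2.2
tcp_pos: [0.5861, 0.133, 0.0149]
eef_rot: [-180.0, -0.0, -2.0]
contact_force: [-0.0, -0.3, -0.4]
gripper_width: 0.0254
gripper_force: 0.0
time_s: 2.45
tcp_pos: [0.5865, 0.1331, 0.0968]
eef_rot: [-180.0, -0.1, -2.0]
contact_force: [1.7, -0.1, -0.4]
gripper_width: 0.0237
gripper_force: 20.0
d tool [-0.0889 -0.2379 -0.0032] rot [-0.02 -0.07  6.01] f [ 1.7 -0.1 -0.4] w 0.0237 j6 56.6
```

```bash
python3 drive.py '[[-0.02,-0.03,0,0,0,2],[-0.04,-0.065,0,0,0,4],[-0.06,-0.1,0,0,0,6],[-0.07,-0.14,0,0,0,6],[-0.08,-0.18,0,0,0,6],[-0.089,-0.22,0,0,0,6],[-0.089,-0.238,0,0,0,6],[-0.089,-0.238,0,0,0,6]]'; python3 - <<'E'
from h import *
for n in ["scene","side"]:
    c=load(f"/tmp/{n}0.npz");H=hsv(c);W=cloud(c)
    b=(H[...,0]>105)&(H[...,0]<125)&(H[...,1]>150)&(W[...,1]>.2)&(W[...,2]>.011)
    print(n,b.sum(),rect(W[b]))
E
python3 to.py .506 .374 .012 -8
```

```text
time_s: 3.12
tcp_pos: [0.5049, 0.3783, 0.0945]
eef_rot: [-179.9, -0.0, -7.8]
contact_force: [0.7, 0.9, -0.8]
gripper_width: 0.024
gripper_force: 20.0
scene 495 [ 179.7  627.4 1032.6  194.5  -36.9]
side 458 [503.5 379.  178.4 130.7  -7.9]
d tool [0.0016 0.0042 0.0825] rot [-0.07 -0.05  0.21] f [ 0.7  0.9 -0.8] w 0.024 j6 27.7
```

```bash
python3 drive.py '[[0,0,0.03,0,0,0],[0,0,0.055,0,0,0],[0,0,0.07,0,0,0],[0,0,0.08,0,0,0],[0,0,0.08,0,0,0]]' && python3 drive.py '[[0,0,0,0,0,0],[0,0,0,0,0,0],[0,0,0,0,0,0]]' 0.05 && python3 drive.py '[[0,0,-0.03,0,0,0],[0,0,-0.07,0,0,0],[0,0,-0.11,0,0,0]]'; python3 - <<'E'
from h import *
for n in ["scene","side"]:
    c=snap(n);np.savez(f"/tmp/{n}1.npz",**c);H=hsv(c);W=cloud(c);h,s=H[...,0],H[...,1]
    g=(h>45)&(h<85)&(s>90)&(W[...,0]<.8)&(abs(W[...,0])>.3)
    for ce,a,l in blobs(g,200): print(n,"board",ce.round(),a,rect(W[l]),np.percentile(W[l][:,2],[5,50,95]).round(4))
    b=blobs((h>10)&(h<24)&(s>130)&(W[...,1]<-.1)&(W[...,1]>-.5)&(W[...,2]<.05)&(W[...,0]<.9),20)
    for ce,a,l in b: print(n,"brass",ce.round(1),a,plane(c,ce,.0095)[0].round(4))
E
python3 to.py .4368 -.2262 .08 -90
```

```text
time_s: 3.53
tcp_pos: [0.5051, 0.3728, 0.0134]
eef_rot: [179.9, 0.1, -8.0]
contact_force: [0.2, -1.0, -1.4]
gripper_width: 0.0241
gripper_force: 20.0
time_s: 3.78
tcp_pos: [0.5058, 0.3742, 0.0153]
eef_rot: [-179.9, -0.0, -8.0]
contact_force: [0.2, -0.3, -0.5]
gripper_width: 0.0381
gripper_force: 0.0
time_s: 4.03
tcp_pos: [0.505, 0.3733, 0.1255]
eef_rot: [179.9, 0.1, -8.0]
contact_force: [0.8, 2.9, -0.4]
gripper_width: 0.0494
gripper_force: 0.0
scene board [447. 192.] 713 [505.3 371.8 130.9  85.2  -8.1] [0.0074 0.0093 0.0117]
scene brass [89.3 28.5] 549 [-0.8354 -0.4275  0.0095]
scene brass [177.9 220.5] 52 [ 0.4363 -0.227   0.0095]
scene brass [126.5 235.4] 61 [ 0.453  -0.3304  0.0095]
scene brass [184.7 252. ] 63 [ 0.5362 -0.2249  0.0095]
scene brass [135.7 266. ] 72 [ 0.547  -0.317   0.0095]
side board [260. 152.] 276 [547.1 366.8  85.   43.9  80.3] [0.0077 0.0094 0.0115]
side board [227. 157.] 408 [476.1 -65.7 974.5  82.2  89.8] [0.0073 0.0093 0.0115]
side brass [327.1 373.9] 78 [ 0.5376 -0.2237  0.0095]
side brass [261.2 393.2] 86 [ 0.4374 -0.226   0.0095]
side brass [354.1 431.6] 97 [ 0.5486 -0.3163  0.0095]
side brass [289.1 461.8] 113 [ 0.4545 -0.3296  0.0095]
d tool [0.0116 0.608  0.0467] rot [-8.000e-01  6.000e-02  8.207e+01] f [ 0.4  0.3 -0.9] w 0.0501 j6 27.7
```

```bash
python3 drive.py '[[0.01,0.04,0,0,0,6.6],[0.02,0.08,0,0,0,13.2],[0.03,0.12,0,0,0,19.8],[0.04,0.16,0,0,0,26.4],[0.05,0.2,0,0,0,33],[0.06,0.24,0,0,0,39.6],[0.07,0.28,0,0,0,46.2],[0.08,0.32,0,0,0,52.8],[0.09,0.36,0,0,0,59.4],[0.1,0.4,0,0,0,66],[0.11,0.44,0,0,0,72.6],[0.115,0.48,0,0,0,79.4]]' 0.045; python3 to.py .537 -.2245 .08 -87.4
```

```text
time_s: 5.13
tcp_pos: [0.5532, -0.1195, 0.1255]
eef_rot: [-179.9, -0.0, -87.7]
contact_force: [0.9, 0.4, -0.4]
gripper_width: 0.0449
gripper_force: 0.0
d tool [0.1043 0.0205 0.0454] rot [-0.13 -0.   -0.31] f [ 0.9  0.4 -0.4] w 0.0449 j6 -5.4
```

```bash
cat > wb.py <<'E'
from h import *
c=snap("wrist");H=hsv(c);W=cloud(c)
m=(H[...,0]>10)&(H[...,0]<24)&(H[...,1]>130)&(W[...,2]<.03)&(W[...,2]>.003)
for ce,a,l in blobs(cv2.morphologyEx(m.astype(np.uint8),cv2.MORPH_CLOSE,np.ones((5,5))),40):
    t=l&(W[...,2]>.015)
    if t.sum()<10: continue
    (x,y),rr=cv2.minEnclosingCircle(np.argwhere(t)[:,::-1].astype(np.float32))
    print(ce.round(),a,"top",plane(c,(x,y),.018)[0].round(4),"r",round(rr,1),"z",np.median(W[t][:,2]).round(4))
E
python3 wb.py
```

```text
[349.  97.] 256 top [ 0.5367 -0.224   0.018 ] r 10.6 z 0.0174
[488.  97.] 492 top [ 0.4387 -0.2268  0.018 ] r 12.9 z 0.0173
```

```bash
python3 drive.py '[[0.04,0.01,0.02,0,0,0],[0.08,0.02,0.04,0,0,0],[0.104,0.02,0.06,0,0,0],[0.104,0.02,0.085,0,0,0],[0.104,0.02,0.105,0,0,0],[0.104,0.02,0.118,0,0,0],[0.104,0.02,0.118,0,0,0]]' 0.035 15; python3 to.py .537 -.2245 .006 -87.4
```

```text
time_s: 5.77
tcp_pos: [0.5352, -0.2223, 0.0041]
eef_rot: [179.8, 0.0, -87.5]
contact_force: [-0.7, 0.0, 0.6]
gripper_width: 0.0352
gripper_force: 0.0
d tool [ 0.0022 -0.0017 -0.0019] rot [ 0.23  0.05 -0.07] f [-0.7  0.   0.6] w 0.0352 j6 5.8
```

```bash
python3 drive.py '[[0,0,0,0,0,0],[0,0,0,0,0,0],[0,0,0,0,0,0],[0,0,0,0,0,0],[0,0,0,0,0,0]]' 0.01 15; python3 drive.py '[[0,0,-0.03,0,0,0],[0,0,-0.065,0,0,0],[-0.02,0,-0.08,0,0,0],[-0.06,0,-0.08,0,0,0],[-0.1,0.01,-0.08,0,0,0],[-0.14,0.015,-0.08,0,0,0],[-0.148,0.02,-0.08,0,0,0],[-0.148,0.02,-0.08,0,0,0]]';python3 to.py .5213 -.0724 .011 -87.4
```

```text
time_s: 6.18
tcp_pos: [0.5381, -0.2221, 0.0079]
eef_rot: [-179.9, -0.0, -87.4]
contact_force: [-0.4, 0.8, 5.7]
gripper_width: 0.0153
gripper_force: 15.0
time_s: 6.85
tcp_pos: [0.5098, -0.0728, 0.0873]
eef_rot: [-179.9, 0.0, -87.2]
contact_force: [-0.1, -0.1, -0.6]
gripper_width: 0.0154
gripper_force: 15.0
d tool [ 0.0002 -0.0114  0.0763] rot [-0.06  0.03  0.21] f [-0.1 -0.1 -0.6] w 0.0154 j6 -10.9
```

```bash
python3 drive.py '[[0,-0.011,0.03,0,0,0],[0,-0.011,0.055,0,0,0],[0,-0.011,0.068,0,0,0],[0,-0.011,0.073,0,0,0],[0,-0.011,0.073,0,0,0],[0,-0.011,0.073,0,0,0]]'; python3 drive.py '[[0,0,0,0,0,0],[0,0,0,0,0,0]]' 0.023;  python3 drive.py '[[0,0,-0.03,0,0,0],[0,0,-0.065,0,0,0],[0,0,-0.07,0,0,0]]' ; python3 to.py .4375 -.2265 .08 -87.4
```

```text
time_s: 7.35
tcp_pos: [0.5219, -0.0753, 0.0139]
eef_rot: [-180.0, -0.0, -87.4]
contact_force: [1.3, -0.3, -0.2]
gripper_width: 0.0154
gripper_force: 15.0
time_s: 7.52
tcp_pos: [0.5222, -0.0749, 0.0144]
eef_rot: [-179.9, 0.0, -87.4]
contact_force: [-1.2, -0.5, -0.1]
gripper_width: 0.0217
gripper_force: 0.0
time_s: 7.77
tcp_pos: [0.5249, -0.0747, 0.0893]
eef_rot: [-179.5, 0.0, -87.3]
contact_force: [1.3, -0.3, 1.2]
gripper_width: 0.0229
gripper_force: 0.0
d tool [0.1476 0.0944 0.0085] rot [-0.47  0.    0.07] f [ 1.3 -0.3  1.2] w 0.0229 j6 -10.6
```

```bash
cat > chk.py <<'E'
from h import *
for n in ["scene","side"]:
    c=snap(n);H=hsv(c);W=cloud(c);h,s=H[...,0],H[...,1]
    inb=(W[...,0]>.3)&(W[...,0]<.9)&(abs(W[...,1])<.5)
    for ce,a,l in blobs(inb&(W[...,2]>.027)&(W[...,2]<.033)&(abs(W[...,1]+.06)<.1)&(W[...,0]<.6),40): print(n,"dish rim",a,rect(W[l]))
    for ce,a,l in blobs((h>10)&(h<24)&(s>130)&inb&(W[...,1]<0)&(W[...,2]<.05),8): print(n,"brass",ce.round(1),a,plane(c,ce,.0095)[0].round(4),W[l].mean(0).round(4))
E
python3 chk.py
```

```text
scene dish rim 262 [498.8 -58.3 130.4  68.9   2.6]
scene brass [247.8 206.8] 34 [ 0.4342 -0.0777  0.0095] [ 0.4382 -0.0783  0.0126]
scene brass [266.9 203.5] 8 [ 0.4352 -0.0352  0.0095] [ 0.4374 -0.0356  0.0113]
scene brass [177.9 220.7] 52 [ 0.4368 -0.2271  0.0095] [ 0.4419 -0.2269  0.0135]
scene brass [257.7 230.4] 46 [ 0.5163 -0.0748  0.0095] [ 0.5267 -0.0767  0.0188]
scene brass [126.6 235.5] 62 [ 0.4534 -0.3302  0.0095] [ 0.4584 -0.3293  0.0136]
scene brass [135.6 266. ] 71 [ 0.5469 -0.3171  0.0095] [ 0.5516 -0.3162  0.0139]
side dish rim 41 [536.3 -25.2  24.    6.1   4.2]
side dish rim 515 [498.9 -58.8 128.8  71.4   1.9]
side brass [293.5 294.5] 13 [ 0.5247 -0.0647  0.0095] [ 0.5229 -0.0742  0.0219]
side brass [261. 393.] 82 [ 0.4373 -0.2256  0.0095] [ 0.4372 -0.2296  0.0172]
side brass [354.1 431.3] 92 [ 0.5487 -0.3159  0.0095] [ 0.5473 -0.3189  0.0176]
side brass [289.2 461.7] 110 [ 0.4545 -0.3294  0.0095] [ 0.4543 -0.3322  0.0175]
```

```bash
python3 drive.py '[[0.04,0.03,0,0,0,0],[0.08,0.06,0,0,0,0],[0.11,0.095,0,0,0,0],[0.148,0.095,0,0,0,0],[0.148,0.095,0.03,0,0,0],[0.148,0.095,0.06,0,0,0]]' 0.035;  python3 to.py .4375 -.2265 .006 -87.4
```

```text
time_s: 8.37
tcp_pos: [0.4336, -0.2296, 0.0243]
eef_rot: [-179.7, -0.1, -87.6]
contact_force: [0.1, 0.2, -0.8]
gripper_width: 0.0349
gripper_force: 0.0
d tool [-0.003  -0.0039  0.0183] rot [-0.29 -0.05 -0.18] f [ 0.1  0.2 -0.8] w 0.0349 j6 7.3
```

```bash
python3 drive.py '[[-0.003,-0.003,0.01,0,0,0],[-0.003,-0.003,0.017,0,0,0],[-0.003,-0.003,0.017,0,0,0]]'; python3 drive.py '[[0,0,0,0,0,0],[0,0,0,0,0,0],[0,0,0,0,0,0],[0,0,0,0,0,0],[0,0,0,0,0,0]]' 0.01 15; python3 drive.py '[[0,0,-0.03,0,0,0],[0,0,-0.065,0,0,0],[-0.02,0,-0.08,0,0,0],[-0.06,0,-0.08,0,0,0],[-0.1,-0.02,-0.08,0,0,0],[-0.14,-0.03,-0.08,0,0,0],[-0.15,-0.03,-0.08,0,0,0],[-0.15,-0.03,-0.08,0,0,0]]';python3 to.py .4773 -.0744 .013 -87.4
```

```text
time_s: 8.62
tcp_pos: [0.4357, -0.2233, 0.0055]
eef_rot: [179.8, 0.0, -87.4]
contact_force: [0.0, 0.2, 0.7]
gripper_width: 0.0348
gripper_force: 0.0
time_s: 9.03
tcp_pos: [0.437, -0.2236, 0.0075]
eef_rot: [-179.9, -0.0, -87.4]
contact_force: [-0.7, 2.3, 5.5]
gripper_width: 0.0154
gripper_force: 15.0
time_s: 9.7
tcp_pos: [0.4601, -0.0698, 0.0872]
eef_rot: [-179.9, 0.0, -87.2]
contact_force: [0.1, -0.9, -0.8]
gripper_width: 0.0154
gripper_force: 15.0
d tool [ 0.0054 -0.0169  0.0742] rot [-0.09  0.03  0.21] f [ 0.1 -0.9 -0.8] w 0.0154 j6 -12.9
```

```bash
python3 drive.py '[[0.005,-0.016,0.03,0,0,0],[0.005,-0.016,0.055,0,0,0],[0.005,-0.016,0.068,0,0,0],[0.005,-0.016,0.073,0,0,0],[0.005,-0.016,0.073,0,0,0],[0.005,-0.016,0.073,0,0,0]]'; python3 drive.py '[[0,0,0,0,0,0],[0,0,0,0,0,0]]' 0.023;  python3 drive.py '[[0,0,-0.03,0,0,0],[0,0,-0.065,0,0,0],[0,0,-0.07,0,0,0]]' ; python3 chk.py; python3 to.py .548 -.3163 .08 -87.4
```

```text
time_s: 10.2
tcp_pos: [0.4757, -0.0772, 0.014]
eef_rot: [-180.0, -0.0, -87.4]
contact_force: [-0.0, 1.0, 0.7]
gripper_width: 0.0149
gripper_force: 15.0
time_s: 10.37
tcp_pos: [0.4762, -0.0769, 0.0146]
eef_rot: [-179.9, 0.0, -87.4]
contact_force: [0.7, 0.1, -0.1]
gripper_width: 0.0214
gripper_force: 0.0
time_s: 10.62
tcp_pos: [0.4788, -0.0766, 0.0892]
eef_rot: [-179.5, 0.0, -87.3]
contact_force: [0.8, 0.6, -0.3]
gripper_width: 0.0232
gripper_force: 0.0
scene dish rim 332 [497.9 -58.4 132.9  68.8   3. ]
scene brass [255.7 202.9] 251 [ 0.4258 -0.0581  0.0095] [ 0.4373 -0.0601  0.0186]
scene brass [251.6 217. ] 44 [ 0.4707 -0.0774  0.0095] [ 0.4802 -0.079   0.0175]
scene brass [257.9 230.6] 45 [ 0.5171 -0.0747  0.0095] [ 0.5269 -0.0765  0.0183]
scene brass [126.5 235.5] 63 [ 0.4532 -0.3304  0.0095] [ 0.4585 -0.3295  0.0139]
scene brass [135.5 265.9] 71 [ 0.5465 -0.3173  0.0095] [ 0.5513 -0.3165  0.014 ]
side dish rim 519 [498.9 -58.9 128.2  71.    2.6]
side dish rim 43 [ 4.855e+02 -2.720e+01  2.430e+01  6.500e+00 -2.000e-01]
side brass [293.4 294.7] 12 [ 0.5246 -0.065   0.0095] [ 0.5227 -0.0752  0.0228]
side brass [266.8 301.9] 10 [ 0.4776 -0.0674  0.0095] [ 0.4767 -0.0772  0.0224]
side brass [354.1 431.3] 92 [ 0.5487 -0.3159  0.0095] [ 0.5472 -0.3189  0.0177]
side brass [289.2 461.8] 112 [ 0.4545 -0.3295  0.0095] [ 0.4542 -0.3324  0.0177]
d tool [ 0.2428 -0.0595  0.0066] rot [-0.36  0.06  0.02] f [1.3 0.4 0.8] w 0.0227 j6 -11.7
```

```bash
python3 drive.py '[[0.04,-0.01,0,0,0,0],[0.08,-0.02,0,0,0,0],[0.12,-0.04,0,0,0,0],[0.16,-0.06,0,0,0,0],[0.2,-0.06,0,0,0,0],[0.24,-0.06,0,0,0,0],[0.243,-0.06,0.03,0,0,0],[0.243,-0.06,0.06,0,0,0],[0.243,-0.06,0.06,0,0,0]]' 0.035;  python3 to.py .548 -.3163 .006 -87.4
```

```text
time_s: 11.47
tcp_pos: [0.5418, -0.3166, 0.0172]
eef_rot: [179.5, 0.2, -87.6]
contact_force: [-0.8, 1.3, -1.0]
gripper_width: 0.0348
gripper_force: 0.0
d tool [ 0.     -0.0063  0.0112] rot [ 0.51  0.23 -0.22] f [-0.8  1.3 -1. ] w 0.0348 j6 15.0
```

```bash
python3 drive.py '[[0,-0.003,0,0,0,0],[0,-0.003,0.006,0,0,0],[0,-0.003,0.01,0,0,0],[0,-0.003,0.01,0,0,0]]'; python3 drive.py '[[0,0,0,0,0,0],[0,0,0,0,0,0],[0,0,0,0,0,0],[0,0,0,0,0,0],[0,0,0,0,0,0]]' 0.01 15; python3 drive.py '[[0,0,-0.03,0,0,0],[0,0,-0.065,0,0,0],[-0.03,0,-0.08,0,0,0],[-0.07,0,-0.08,0,0,0],[-0.11,0.02,-0.08,0,0,0],[-0.15,0.03,-0.08,0,0,0],[-0.19,0.03,-0.08,0,0,0],[-0.23,0.03,-0.08,0,0,0],[-0.271,0.03,-0.08,0,0,0],[-0.271,0.03,-0.08,0,0,0]]';python3 to.py .5205 -.0424 .013 -87.4
```

```text
time_s: 11.8
tcp_pos: [0.5501, -0.3161, 0.0142]
eef_rot: [-179.9, -0.0, -87.3]
contact_force: [-0.1, 0.3, 0.1]
gripper_width: 0.0354
gripper_force: 0.0
time_s: 12.22
tcp_pos: [0.5497, -0.3167, 0.0141]
eef_rot: [-180.0, -0.0, -87.4]
contact_force: [-0.8, 0.9, 3.3]
gripper_width: 0.0144
gripper_force: 15.0
time_s: 13.05
tcp_pos: [0.5076, -0.042, 0.0943]
eef_rot: [-179.9, 0.0, -87.1]
contact_force: [0.4, -0.8, -0.8]
gripper_width: 0.0143
gripper_force: 15.0
d tool [ 0.0012 -0.0127  0.0813] rot [-0.12  0.05  0.29] f [ 0.4 -0.8 -0.8] w 0.0143 j6 -14.5
```

```bash
python3 - <<'E'
from h import *
c=snap("side");cv2.imwrite("pics/s2.png",cv2.resize(c["frame"][180:340,200:400,::-1],None,fx=4,fy=3.7,interpolation=cv2.INTER_CUBIC)[:590])
E
```

```text
(no output)
```

View pics/s2.png

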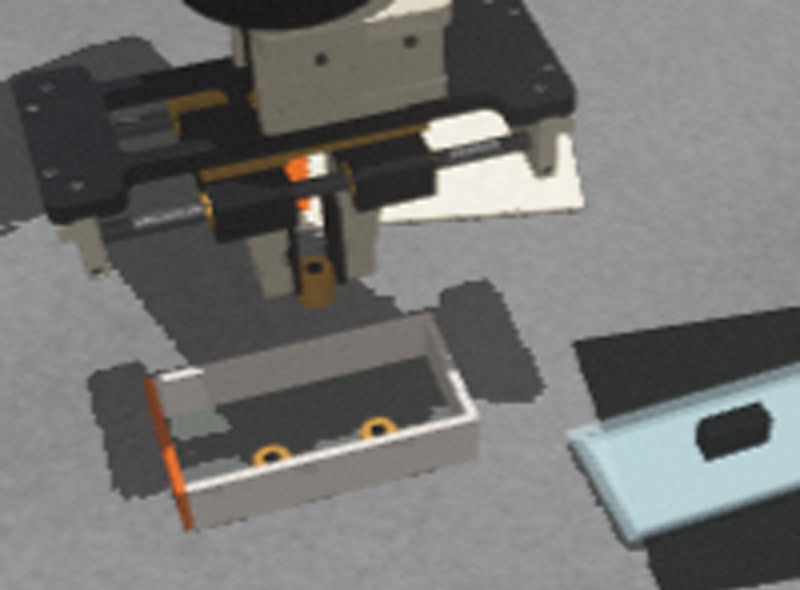

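The spacer hangs upright in the fingers at (316,280). The two already in the dish stand at (270,458) and (378,428).

```bash
python3 drive.py '[[0.001,-0.012,0.03,0,0,0],[0.001,-0.012,0.055,0,0,0],[0.001,-0.012,0.07,0,0,0],[0.001,-0.012,0.075,0,0,0],[0.001,-0.012,0.075,0,0,0],[0.001,-0.012,0.075,0,0,0]]'; python3 drive.py '[[0,0,0,0,0,0],[0,0,0,0,0,0]]' 0.023;  python3 drive.py '[[0,0,-0.03,0,0,0],[0,0,-0.065,0,0,0],[0,0,-0.065,0,0,0]]' ; python3 chk.py; python3 to.py .454 -.330 .08 -87.4
```

```text
time_s: 13.6
tcp_pos: [0.5192, -0.0486, 0.0185]
eef_rot: [180.0, -0.0, -87.4]
contact_force: [0.3, -0.1, 0.0]
gripper_width: 0.0147
gripper_force: 15.0
time_s: 13.77
tcp_pos: [0.5196, -0.0481, 0.0191]
eef_rot: [-179.9, 0.0, -87.4]
contact_force: [0.0, -0.7, -0.3]
gripper_width: 0.0212
gripper_force: 0.0
time_s: 14.02
tcp_pos: [0.5232, -0.0475, 0.0897]
eef_rot: [-179.5, 0.0, -87.3]
contact_force: [1.4, 0.1, 1.0]
gripper_width: 0.0229
gripper_force: 0.0
scene dish rim 290 [498.7 -58.6 132.1  69.    2.6]
scene brass [253.9 203.9] 180 [ 0.4281 -0.0627  0.0095] [ 0.4375 -0.0642  0.0169]
scene brass [251.5 216.5] 37 [ 0.469  -0.0772  0.0095] [ 0.4804 -0.079   0.019 ]
scene brass [270.2 227.5] 61 [ 0.5151 -0.0481  0.0095] [ 0.5237 -0.0499  0.0172]
scene brass [257.8 229.9] 47 [ 0.5146 -0.0743  0.0095] [ 0.525  -0.0761  0.0187]
scene brass [126.5 235.6] 60 [ 0.4534 -0.3304  0.0095] [ 0.4585 -0.3295  0.0137]
side dish rim 616 [498.8 -58.6 128.2  71.4   2.6]
side brass [288.5 287.3] 64 [ 0.5201 -0.0469  0.0095] [ 0.5189 -0.0536  0.018 ]
side brass [293.5 294.8] 24 [ 0.5246 -0.0653  0.0095] [ 0.5228 -0.0747  0.0219]
side brass [266.8 302.2] 20 [ 0.4776 -0.068   0.0095] [ 0.4767 -0.0772  0.0216]
side brass [244.  308.7] 11 [ 0.4382 -0.0707  0.0095] [ 0.4381 -0.0849  0.0283]
side brass [289.2 461.9] 113 [ 0.4545 -0.3297  0.0095] [ 0.4543 -0.3324  0.0174]
d tool [0.2791 0.0793 0.0049] rot [-0.26  0.06 -0.01] f [-0.3  0.4 -0.6] w 0.0229 j6 -13.7
```

```bash
python3 drive.py '[[0.04,0.01,0,0,0,0],[0.08,0.02,0,0,0,0],[0.12,0.04,0,0,0,0],[0.16,0.06,0,0,0,0],[0.2,0.08,0,0,0,0],[0.24,0.079,0,0,0,0],[0.278,0.079,0.02,0,0,0],[0.278,0.079,0.05,0,0,0],[0.278,0.079,0.06,0,0,0],[0.278,0.079,0.06,0,0,0],[0.278,0.079,0.06,0,0,0]]' 0.035;  python3 to.py .454 -.330 .006 -87.4
```

```text
time_s: 15.03
tcp_pos: [0.452, -0.3286, 0.0229]
eef_rot: [179.8, 0.0, -87.4]
contact_force: [0.6, -0.9, 0.9]
gripper_width: 0.0349
gripper_force: 0.0
d tool [ 0.0015 -0.0019  0.0168] rot [0.16 0.05 0.01] f [ 0.6 -0.9  0.9] w 0.0349 j6 18.5
```

```bash
python3 drive.py '[[0.001,0,0.008,0,0,0],[0.001,0,0.019,0,0,0],[0.001,0,0.019,0,0,0],[0.001,0,0.019,0,0,0]]'; python3 drive.py '[[0,0,0,0,0,0],[0,0,0,0,0,0],[0,0,0,0,0,0],[0,0,0,0,0,0],[0,0,0,0,0,0]]' 0.01 15; python3 drive.py '[[0,0,-0.03,0,0,0],[0,0,-0.065,0,0,0],[-0.03,0,-0.08,0,0,0],[-0.07,0,-0.08,0,0,0],[-0.11,-0.02,-0.08,0,0,0],[-0.15,-0.03,-0.08,0,0,0],[-0.19,-0.03,-0.08,0,0,0],[-0.23,-0.03,-0.08,0,0,0],[-0.27,-0.03,-0.08,0,0,0],[-0.286,-0.03,-0.08,0,0,0],[-0.286,-0.03,-0.08,0,0,0],[-0.286,-0.03,-0.08,0,0,0]]';python3 to.py .4765 -.0435 .014 -87.4
```

```text
time_s: 15.37
tcp_pos: [0.453, -0.3294, 0.0044]
eef_rot: [180.0, 0.0, -87.3]
contact_force: [-0.3, -0.0, -0.4]
gripper_width: 0.0347
gripper_force: 0.0
time_s: 15.78
tcp_pos: [0.4532, -0.3302, 0.0049]
eef_rot: [-180.0, -0.0, -87.4]
contact_force: [0.7, 0.9, 1.8]
gripper_width: 0.0152
gripper_force: 15.0
time_s: 16.78
tcp_pos: [0.4701, -0.0421, 0.0848]
eef_rot: [-180.0, 0.0, -87.3]
contact_force: [1.0, -0.5, -0.7]
gripper_width: 0.0152
gripper_force: 15.0
d tool [ 0.0017 -0.0063  0.0708] rot [-0.03  0.01  0.15] f [ 1.  -0.5 -0.7] w 0.0152 j6 -16.1
```

```bash
python3 drive.py '[[0,-0.006,0.03,0,0,0],[0,-0.006,0.055,0,0,0],[0,-0.006,0.068,0,0,0],[0,-0.006,0.073,0,0,0],[0,-0.006,0.073,0,0,0],[0,-0.006,0.073,0,0,0]]'; python3 drive.py '[[0,0,0,0,0,0],[0,0,0,0,0,0]]' 0.023;  python3 drive.py '[[0,0,-0.03,0,0,0],[0,0,-0.065,0,0,0],[0,0,-0.1,0,0,0],[0,0,-0.1,0,0,0]]' ; python3 chk.py; python3 to.py .667 -.118 .1 5.3
```

```text
time_s: 17.28
tcp_pos: [0.4762, -0.0435, 0.0119]
eef_rot: [180.0, -0.0, -87.4]
contact_force: [-0.2, 0.4, -0.2]
gripper_width: 0.0153
gripper_force: 15.0
time_s: 17.45
tcp_pos: [0.4768, -0.0428, 0.0126]
eef_rot: [-179.9, 0.0, -87.4]
contact_force: [0.4, 0.7, -0.0]
gripper_width: 0.0217
gripper_force: 0.0
time_s: 17.78
tcp_pos: [0.4803, -0.0421, 0.1189]
eef_rot: [-179.3, 0.1, -87.3]
contact_force: [1.7, 1.1, -0.7]
gripper_width: 0.0229
gripper_force: 0.0
scene dish rim 340 [497.8 -58.3 132.   69.4   2.6]
scene brass [256.2 202.4] 247 [ 0.4246 -0.0566  0.0095] [ 0.4366 -0.0587  0.019 ]
scene brass [267.8 214.6] 58 [ 0.473  -0.0426  0.0095] [ 0.4816 -0.0444  0.0167]
scene brass [251.4 216.5] 34 [ 0.4687 -0.0775  0.0095] [ 0.4803 -0.0794  0.0192]
scene brass [270.2 227.6] 64 [ 0.5155 -0.0482  0.0095] [ 0.5238 -0.05    0.0169]
scene brass [257.6 230.1] 41 [ 0.5154 -0.0748  0.0095] [ 0.5264 -0.0768  0.0194]
side dish rim 612 [499.1 -59.  128.6  71.8   2.7]
side brass [288.4 287.2] 50 [ 0.52   -0.0466  0.0095] [ 0.5187 -0.0537  0.0185]
side brass [263.7 290.4] 63 [ 0.4773 -0.0417  0.0095] [ 0.4767 -0.0483  0.0178]
side brass [293.4 294.7] 25 [ 0.5245 -0.0651  0.0095] [ 0.5228 -0.0739  0.0211]
side brass [243.3 306.8] 18 [ 0.4377 -0.0664  0.0095] [ 0.4376 -0.0822  0.0303]
side brass [266.9 302. ] 20 [ 0.4777 -0.0677  0.0095] [ 0.4769 -0.0773  0.0222]
d tool [ 0.0842 -0.186   0.0149] rot [ -0.31  -0.18 -92.7 ] f [-0.9  0.9 -0.6] w 0.0231 j6 -15.9
```

```bash
python3 drive.py '[[0.01,-0.02,0,0,0,-7],[0.02,-0.04,0,0,0,-14],[0.03,-0.06,0,0,0,-21],[0.04,-0.08,0,0,0,-28],[0.05,-0.1,0,0,0,-35],[0.06,-0.12,0,0,0,-42],[0.07,-0.14,0,0,0,-49],[0.08,-0.16,0,0,0,-56],[0.084,-0.186,0,0,0,-63],[0.084,-0.186,0,0,0,-70],[0.084,-0.186,0,0,0,-77],[0.084,-0.186,0,0,0,-84]]' 0.04; python3 drive.py '[[0,0,0,0,0,-7],[0,0,0,0,0,-8.7],[0,0,0,0,0,-8.7],[0,0,0,0,0,-8.7]]'; cat > lid.py <<'E'
from h import *
c=snap("wrist");np.savez("/tmp/w2.npz",**c);H=hsv(c);W=cloud(c);h,s,v=[H[...,i] for i in range(3)]
l=(h>85)&(h<105)&(s>30)&(s<130)&(v>90)&(W[...,2]>.003)&(W[...,2]<.02)
for ce,a,b in blobs(l,500):
    vv,uu=np.where(b);print("lid",a,rect(plane(c,np.c_[uu,vv],.010)),np.median(W[b][:,2]).round(4))
m=(v<70)&(W[...,2]>.024)&(W[...,2]<.033)
for ce,a,b in blobs(m,100): print("bar",ce.round(),a,rect(W[b]),np.median(W[b][:,2]).round(4))
m=(v<60)&(W[...,2]<.006)
P=W[m];print("mat",rect(P))
E
python3 lid.py; python3 to.py .667 -.118 .013 5.3
```

```text
time_s: 18.88
tcp_pos: [0.665, -0.1184, 0.1097]
eef_rot: [180.0, 0.2, -3.1]
contact_force: [-0.9, 0.6, -0.3]
gripper_width: 0.0401
gripper_force: 0.0
time_s: 19.22
tcp_pos: [0.6651, -0.1183, 0.1107]
eef_rot: [-180.0, 0.1, 5.2]
contact_force: [0.7, -0.3, -0.4]
gripper_width: 0.0402
gripper_force: 0.0
lid 1152 [668.5 -94.7 120.5  23.9   3.2] 0.0094
lid 777 [ 661.4 -147.7   96.2    5.3    5. ] 0.0094
bar [317. 245.] 563 [ 668.  -116.8   29.6    9.3    5.3] 0.0273
mat [ 672.9 -111.3  150.1  109.5   86.2]
d tool [ 0.0019 -0.0001  0.0979] rot [-0.01  0.06 -0.1 ] f [ 0.2 -0.   0.5] w 0.0398 j6 88.8
```

```bash
python3 drive.py '[[0.003,-0.001,0.03,0,0,0],[0.003,-0.001,0.06,0,0,0],[0.003,-0.001,0.08,0,0,0],[0.003,-0.001,0.097,0,0,0],[0.003,-0.001,0.097,0,0,0],[0.003,-0.001,0.097,0,0,0]]'; python3 drive.py '[[0,0,0,0,0,0],[0,0,0,0,0,0],[0,0,0,0,0,0],[0,0,0,0,0,0],[0,0,0,0,0,0],[0,0,0,0,0,0]]' 0.005 25; python3 drive.py '[[0,0,-0.03,0,0,0],[0,0,-0.06,0,0,0],[0,0,-0.09,0,0,0],[0,0,-0.12,0,0,0],[0,0,-0.12,0,0,0]]'; python3 to.py .4988 -.0586 .09 2.6
```

```text
time_s: 19.77
tcp_pos: [0.668, -0.117, 0.0136]
eef_rot: [180.0, 0.1, 5.2]
contact_force: [-0.0, 0.0, 0.1]
gripper_width: 0.0404
gripper_force: 0.0
time_s: 20.27
tcp_pos: [0.6686, -0.117, 0.015]
eef_rot: [180.0, -0.0, 5.3]
contact_force: [-1.0, -0.1, 2.7]
gripper_width: 0.0118
gripper_force: 25.0
time_s: 20.68
tcp_pos: [0.6721, -0.1173, 0.1419]
eef_rot: [179.9, -0.6, 5.4]
contact_force: [1.9, 0.6, 0.8]
gripper_width: 0.0112
gripper_force: 25.0
d tool [-0.1675 -0.0747  0.0501] rot [ 0.08 -0.58  2.76] f [1.9 0.6 0.8] w 0.0112 j6 88.8
```

```bash
python3 drive.py '[[-0.03,-0.015,0,0,0,1],[-0.06,-0.03,0,0,0,2],[-0.1,-0.045,0,0,0,2.7],[-0.13,-0.06,0.01,0,0,2.7],[-0.155,-0.072,0.03,0,0,2.7],[-0.164,-0.075,0.05,0,0,2.7],[-0.164,-0.075,0.05,0,0,2.7],[-0.164,-0.075,0.05,0,0,2.7],[-0.164,-0.075,0.05,0,0,2.7],[-0.164,-0.075,0.05,0,0,2.7]]'; cat > fit.py <<'E'
from h import *
from plant import r
p=r.get_state()["tcp_pos"];print("tcp",p.round(4));zl=p[2]-.013
for n in ["scene","side","wrist"]:
    c=snap(n);np.savez(f"/tmp/f_{n}.npz",**c);H=hsv(c);W=cloud(c);h,s,v=[H[...,i] for i in range(3)]
    roi=(abs(W[...,0]-p[0])<.12)&(abs(W[...,1]-p[1])<.1)
    m=roi&(h>80)&(h<110)&(s>25)&(W[...,2]>zl+.002)&(W[...,2]<zl+.014)
    for ce,a,b in blobs(m,100): print(n,"lid",a,rect(W[b]),np.median(W[b][:,2]).round(4))
    for ce,a,l in blobs(roi&(W[...,2]>.027)&(W[...,2]<.033),25): print(n,"dish",a,rect(W[l]),ce.round())
E
python3 fit.py;python3 to.py .4988 -.0586 .09 2.6
```

```text
time_s: 21.52
tcp_pos: [0.5001, -0.0575, 0.0855]
eef_rot: [-180.0, -0.1, 2.6]
contact_force: [0.1, 0.1, -0.5]
gripper_width: 0.0119
gripper_force: 25.0
tcp [ 0.5001 -0.0575  0.0855]
scene lid 786 [499.4 -58.1 128.   65.2   3.1] 0.0809
scene dish 243 [498.4 -58.7 131.   68.5   2.8] [263. 225.]
side lid 633 [455.6 -60.7  66.9  37.4 -86. ] 0.0807
side dish 369 [498.8 -60.  128.6  69.3   1.9] [277. 299.]
wrist lid 7862 [533.9 -51.2  57.3  54.4 -87.9] 0.0797
wrist lid 1243 [535.2 -84.2  49.9   7.5   2.8] 0.0797
wrist lid 1028 [460.3 -58.7  27.2  19.8 -87.1] 0.0796
wrist dish 806 [560.3 -54.3  67.5   3.7 -87.4] [317. 165.]
d tool [-0.0005  0.001  -0.005 ] rot [-0.01 -0.05 -0.03] f [-0.6  0.6 -0.7] w 0.0115 j6 76.7
```

```bash
python3 drive.py '[[-0.0005,0.0005,0.015,0,0,0],[-0.0005,0.0005,0.028,0,0,0],[-0.0005,0.0005,0.034,0,0,0],[-0.0005,0.0005,0.036,0,0,0],[-0.0005,0.0005,0.038,0,0,0],[-0.0005,0.0005,0.04,0,0,0],[-0.0005,0.0005,0.04,0,0,0],[-0.0005,0.0005,0.04,0,0,0]]'; python3 drive.py '[[0,0,0.002,0,0,0],[0,0,0.004,0,0,0],[0,0,0.005,0,0,0],[0,0,0.006,0,0,0],[0,0,0.0065,0,0,0],[0,0,0.0065,0,0,0]]'; python3 fit.py|grep lid
```

```text
time_s: 22.33
tcp_pos: [0.4981, -0.0579, 0.0449]
eef_rot: [-180.0, -0.0, 2.6]
contact_force: [0.7, -0.5, -1.3]
gripper_width: 0.0115
gripper_force: 25.0
time_s: 22.83
tcp_pos: [0.4977, -0.058, 0.038]
eef_rot: [180.0, 0.0, 2.6]
contact_force: [0.0, 0.7, -0.3]
gripper_width: 0.0116
gripper_force: 25.0
scene lid 668 [504.5 -56.7 112.3  65.2   2.5] 0.0334
side lid 482 [454.3 -63.9  58.4  30.2  89.8] 0.0336
wrist lid 7793 [531.7 -55.7  66.1  54.3 -89.1] 0.0325
wrist lid 131 [525.6 -75.4   6.3   5.8   6.7] 0.0325
wrist lid 150 [522.7 -48.2   6.8   6.2   1.5] 0.0325
wrist lid 1061 [458.7 -58.9  27.3  20.4 -85.8] 0.0325
```

```bash
python3 drive.py '[[0,0,0,0,0,0],[0,0,0,0,0,0],[0,0,0,0,0,0]]' 0.03; python3 drive.py '[[0,0,-0.02,0,0,0],[0,0,-0.05,0,0,0],[0,0,-0.08,0,0,0],[0,0,-0.08,0,0,0],[0,0,-0.08,0,0,0]]' 0.088; cat > seat.py <<'E'
from h import *
for n in ["scene","side"]:
    c=snap(n);np.savez(f"/tmp/f_{n}.npz",**c);H=hsv(c);W=cloud(c);h,s,v=[H[...,i] for i in range(3)]
    m=(h>80)&(h<110)&(s>25)&(s<140)&(W[...,2]>.02)&(W[...,2]<.05)&(W[...,0]>.4)&(W[...,0]<.72)&(W[...,1]<.25)&(W[...,1]>-.25)
    for ce,a,b in blobs(m,100):
        P=W[b];k=np.linalg.lstsq(np.c_[P[:,:2]-P[:,:2].mean(0),np.ones(len(P))],P[:,2],rcond=None)[0]
        print(n,"lid",a,rect(P),"slope",k.round(4))
E
python3 seat.py; python3 - <<'E'
from h import *
c=load("/tmp/f_side.npz");cv2.imwrite("pics/s3.png",cv2.resize(c["frame"][180:340,200:400,::-1],None,fx=4,fy=3.7,interpolation=cv2.INTER_CUBIC)[:590])
E
python3 to.py .4988 -.0586 .006 2.6
```

```text
time_s: 23.23
tcp_pos: [0.4979, -0.058, 0.0381]
eef_rot: [-180.0, -0.0, 2.6]
contact_force: [-0.6, -0.1, -0.7]
gripper_width: 0.0261
gripper_force: 0.0
time_s: 23.65
tcp_pos: [0.4991, -0.0576, 0.1199]
eef_rot: [-179.9, -0.2, 2.6]
contact_force: [-0.0, 0.0, -0.6]
gripper_width: 0.0582
gripper_force: 0.0
scene lid 976 [503.3 -56.9 114.9  65.6   3.4] slope [ 0.0001 -0.0076  0.0337]
side lid 1560 [497.  -61.1 115.1  60.    2.8] slope [ 0.0029 -0.0033  0.0335]
d tool [0.0014 0.0007 0.1117] rot [-0.02  0.01 -0.02] f [-0.  -0.6 -0.3] w 0.0654 j6 76.7
```

View pics/s3.png

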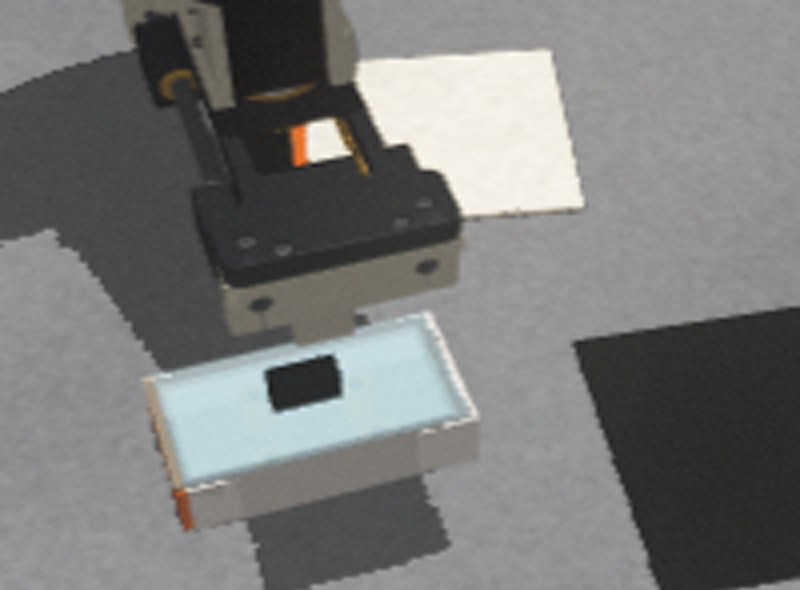

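The lid sits in the rim, flush on all sides, with the bar at (303,382). The plate is free, and its orange strip shows at (300,145).

```bash
python3 drive.py '[[-0.003,0.001,0,0,0,0],[-0.003,0.001,0,0,0,0],[-0.003,0.001,0.02,0,0,0],[-0.003,0.001,0.045,0,0,0],[-0.003,0.001,0.07,0,0,0],[-0.003,0.001,0.09,0,0,0],[-0.003,0.001,0.105,0,0,0],[-0.003,0.001,0.111,0,0,0],[-0.003,0.001,0.111,0,0,0],[-0.003,0.001,0.111,0,0,0]]' 0.088 45; python3 drive.py '[[0,0,0,0,0,0],[0,0,0,0,0,0],[0,0,0,0,0,0],[0,0,0,0,0,0],[0,0,0,0,0,0],[0,0,0,0,0,0]]' 0.06 45; python3 drive.py '[[0,0,-0.005,0,0,0],[0,0,-0.015,0,0,0],[0,0,-0.03,0,0,0],[0,0,-0.045,0,0,0],[0,0,-0.06,0,0,0],[0,0,-0.075,0,0,0],[0,0,-0.09,0,0,0],[0,0,-0.1,0,0,0],[0,0,-0.105,0,0,0],[0,0,-0.105,0,0,0]]'; python3 seat.py
```

```text
time_s: 24.58
tcp_pos: [0.4948, -0.0592, 0.007]
eef_rot: [180.0, 0.1, 2.6]
contact_force: [0.6, 0.2, 0.9]
gripper_width: 0.0878
gripper_force: 0.0
time_s: 25.08
tcp_pos: [0.4955, -0.0589, 0.0079]
eef_rot: [-180.0, -0.1, 2.6]
contact_force: [-1.4, 2.1, 6.2]
gripper_width: 0.068
gripper_force: 45.0
time_s: 25.92
tcp_pos: [0.4952, -0.059, 0.1129]
eef_rot: [-180.0, -0.1, 2.6]
contact_force: [0.0, -0.3, -2.2]
gripper_width: 0.0677
gripper_force: 45.0
```

```bash
python3 drive.py '[[0,0,0,0,2,0],[0,0,0,0,4,0],[0,0,0,0,7,0],[0,0,0,0,10,0],[0,0,0,0,13,0],[0,0,0,0,16,0],[0,0,0,0,18,0],[0,0,0,0,20,0],[0,0,0,0,22,0],[0,0,0,0,23,0],[0,0,0,0,24,0],[0,0,0,0,24,0]]'; python3 drive.py '[[0,0,0,0,0,0],[0,0,0,0,0,0],[0,0,0,0,0,0],[0,0,0,0,0,0],[0,0,0,0,0,0],[0,0,0,0,0,0],[0,0,0,0,0,0],[0,0,0,0,0,0]]'; python3 - <<'E'
from h import *
c=snap("side");cv2.imwrite("pics/s4.png",cv2.resize(c["frame"][130:330,180:420,::-1],None,fx=3.3,fy=2.9,interpolation=cv2.INTER_CUBIC))
from plant import r
print(r.get_state()["moment"])
E
```

```text
time_s: 27.02
tcp_pos: [0.4961, -0.0622, 0.1156]
eef_rot: [-179.6, -23.5, 2.6]
contact_force: [-2.3, -0.1, -6.5]
gripper_width: 0.0678
gripper_force: 45.0
time_s: 27.68
tcp_pos: [0.4973, -0.0613, 0.1164]
eef_rot: [-179.6, -23.6, 2.6]
contact_force: [-0.4, 0.2, -3.0]
gripper_width: 0.0678
gripper_force: 45.0
[-0.24349324  1.80705637 -0.00236829]
```

View pics/s4.png

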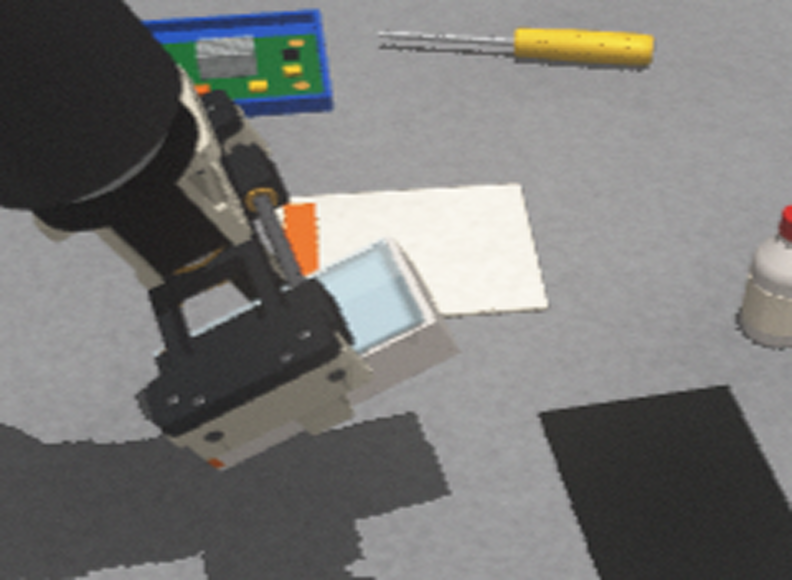

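The dish is tilted, orange end down at (215,462), with the lid still flush in the rim around (375,300).

```bash
python3 drive.py '[[0,0,0,0,1,0],[0,0,0,0,3,0],[0,0,0,0,5,0],[0,0,0,0,5,0],[0,0,0,0,5,0],[0,0,0,0,5,0],[0,0,0,0,5,0],[0,0,0,0,5,0],[0,0,0,0,5,0],[0,0,0,0,5,0]]'; python3 drive.py '[[0,0,0,0,-2,0],[0,0,0,0,-4,0],[0,0,0,0,-7,0],[0,0,0,0,-10,0],[0,0,0,0,-13,0],[0,0,0,0,-16,0],[0,0,0,0,-19,0],[0,0,0,0,-22,0],[0,0,0,0,-24,0],[0,0,0,0,-26,0],[0,0,0,0,-28,0],[0,0,0,0,-29,0]]';  python3 drive.py '[[0,0,0,0,0,0],[0,0,0,0,0,0]]'; python3 seat.py; python3 to.py .5855 .1287 .113 -10
```

```text
time_s: 28.57
tcp_pos: [0.5045, -0.0711, 0.1302]
eef_rot: [-178.1, -27.2, 2.6]
contact_force: [0.4, 0.3, -2.3]
gripper_width: 0.0677
gripper_force: 45.0
time_s: 29.57
tcp_pos: [0.5053, -0.071, 0.13]
eef_rot: [-178.3, 1.9, 3.5]
contact_force: [0.3, -0.1, -2.7]
gripper_width: 0.0679
gripper_force: 45.0
time_s: 29.73
tcp_pos: [0.5046, -0.0711, 0.1299]
eef_rot: [-178.3, 1.8, 3.5]
contact_force: [-0.1, -0.4, -3.3]
gripper_width: 0.0676
gripper_force: 45.0
d tool [ 0.094 -0.194  0.02 ] rot [-1.47  1.97 13.48] f [ 0.   0.1 -2.3] w 0.0677 j6 82.3
```

```bash
python3 drive.py '[[0.01,-0.015,0,-0.5,0.5,2],[0.02,-0.035,0,-1,1,4],[0.03,-0.06,0.01,-1.5,2,6],[0.045,-0.085,0.01,-1.5,2,8],[0.06,-0.11,0.02,-1.5,2,10],[0.075,-0.135,0.02,-1.5,2,12],[0.085,-0.16,0.02,-1.5,2,13.5],[0.095,-0.18,0.02,-1.5,2,13.5],[0.095,-0.19,0.02,-1.5,2,13.5],[0.095,-0.194,0.02,-1.5,2,13.5],[0.095,-0.194,0.02,-1.5,2,13.5],[0.095,-0.194,0.02,-1.5,2,13.5]]'; python3 to.py .5866 .1286 .0145 -10; python3 - <<'E'
from h import *
for n in ["scene","side"]:
    c=snap(n);W=cloud(c);H=hsv(c);h,s,v=[H[...,i] for i in range(3)]
    m=(h>80)&(h<110)&(s>25)&(s<140)&(W[...,2]>.1)&(W[...,2]<.2)&(abs(W[...,0]-.59)<.12)&(abs(W[...,1]-.13)<.1)
    for ce,a,b in blobs(m,100):
        P=W[b];k=np.linalg.lstsq(np.c_[P[:,:2]-P[:,:2].mean(0),np.ones(len(P))],P[:,2],rcond=None)[0]
        print(n,"lid",a,rect(P),"slope",k.round(4))
E
```

```text
time_s: 30.83
tcp_pos: [0.5861, 0.1281, 0.1131]
eef_rot: [180.0, 0.0, -10.0]
contact_force: [0.3, -0.5, -3.9]
gripper_width: 0.0679
gripper_force: 45.0
d tool [ 0.0004 -0.0007  0.0986] rot [ 0.04  0.01 -0.01] f [ 0.3 -0.5 -3.9] w 0.0679 j6 49.0
scene lid 1105 [594.6 122.8 114.   77.7 -16.1] slope [-0.0169 -0.1443  0.141 ]
side lid 142 [539.  132.5  61.1  15.4  80.6] slope [-0.0089 -0.0084  0.1386]
```

```bash
python3 - <<'E'
from h import *
a=snap("scene")["frame"][130:270,300:440,::-1];b=snap("side")["frame"][120:260,240:380,::-1]
cv2.imwrite("pics/c5.png",cv2.resize(np.hstack([a,b]),(800,400),interpolation=cv2.INTER_CUBIC))
E
```

```text
(no output)
```

View pics/c5.png

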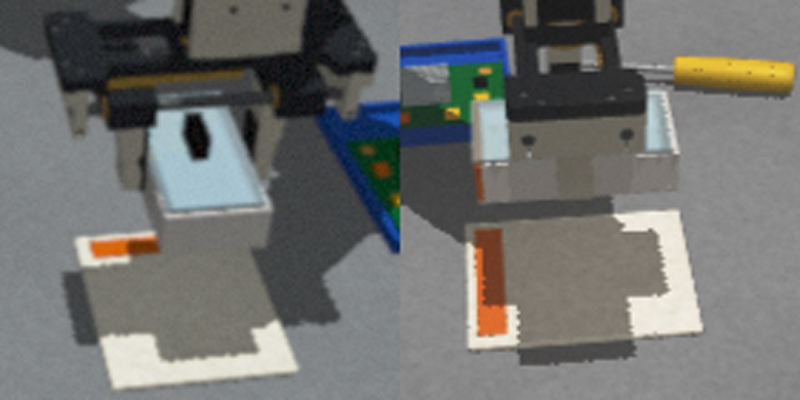

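The lidded dish hangs level over the plate, with its orange end on the strip's side (strip at (125,248) in the scene half).

```bash
python3 drive.py '[[0,-0.001,0.015,0,0,0],[0,-0.001,0.035,0,0,0],[0,-0.001,0.055,0,0,0],[0,-0.001,0.07,0,0,0],[0,-0.001,0.082,0,0,0],[0,-0.001,0.09,0,0,0],[0,-0.001,0.095,0,0,0],[0,-0.001,0.097,0,0,0],[0,-0.001,0.098,0,0,0],[0,-0.001,0.099,0,0,0],[0,-0.001,0.099,0,0,0],[0,-0.001,0.099,0,0,0]]'; python3 to.py .5866 .1286 .014 -10
```

```text
time_s: 32.03
tcp_pos: [0.5874, 0.1298, 0.0146]
eef_rot: [-180.0, -0.1, -10.0]
contact_force: [0.3, -0.7, -2.6]
gripper_width: 0.0678
gripper_force: 45.0
d tool [-0.0006  0.0013  0.0006] rot [-0.   -0.05 -0.01] f [ 0.3 -0.7 -2.6] w 0.0678 j6 48.9
```

```bash
python3 drive.py '[[0,0.001,0.0005,0,0,0],[0,0.001,0.001,0,0,0],[0,0.001,0.001,0,0,0]]'; python3 drive.py '[[0,0,0,0,0,0],[0,0,0,0,0,0],[0,0,0,0,0,0],[0,0,0,0,0,0]]' 0.088; python3 drive.py '[[0,0,-0.01,0,0,0],[0,0,-0.03,0,0,0],[0,0,-0.06,0,0,0],[0,0,-0.09,0,0,0],[0,0,-0.12,0,0,0],[0,0,-0.12,0,0,0],[0,0,-0.12,0,0,0]]';python3 seat.py; cat > w6.py <<'E'
from h import *
c=snap("wrist");cv2.imwrite("pics/w6.png",c["frame"][:,:,::-1]);W=cloud(c);H=hsv(c);v=H[...,2]
m=(v<80)&(W[...,2]>.05)&(W[...,2]<.065)
for ce,a,b in blobs(m,100): print("bar",ce.round(),a,rect(W[b]),np.median(W[b][:,2]).round(4))
E
python3 w6.py; python3 to.py .59 .128 .045 -10
```

```text
time_s: 32.28
tcp_pos: [0.5872, 0.1288, 0.0139]
eef_rot: [180.0, -0.1, -10.0]
contact_force: [-2.9, -0.4, 4.6]
gripper_width: 0.0677
gripper_force: 45.0
time_s: 32.62
tcp_pos: [0.587, 0.1287, 0.013]
eef_rot: [180.0, -0.0, -10.0]
contact_force: [0.2, 0.1, 0.4]
gripper_width: 0.0861
gripper_force: 0.0
time_s: 33.2
tcp_pos: [0.5881, 0.1294, 0.136]
eef_rot: [-179.9, -0.2, -10.0]
contact_force: [0.2, 0.0, -0.2]
gripper_width: 0.0873
gripper_force: 0.0
scene lid 1037 [594.8 127.2 115.7  64.3 -11.2] slope [-0.0014 -0.0041  0.0394]
side lid 926 [588.4 124.2 115.   58.9 -10.2] slope [ 0.0026 -0.0036  0.0396]
bar [317. 250.] 661 [588.3 128.8  29.6  10.4 -10.1] 0.0562
d tool [ 0.0039 -0.0003  0.0874] rot [ 0.07  0.06 -0.03] f [-0.4 -0.2  0.2] w 0.0878 j6 49.0
```

View pics/w6.png

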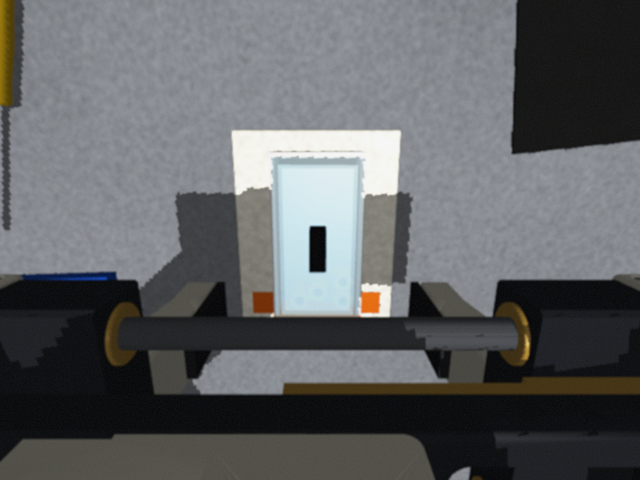

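The dish is centred on the plate with its orange end over the strip. The spacers show faintly through the lid at the orange end, around (298,297), (317,293), (343,298) and (343,282). The bar is at (317,250).

```bash
python3 drive.py '[[0,0,0,0,0,0],[0,0.0005,0.02,0,0,0],[0,0.0005,0.045,0,0,0],[0,0.0005,0.065,0,0,0],[0,0.0005,0.08,0,0,0],[0,0.0005,0.088,0,0,0],[0,0.0005,0.09,0,0,0],[0,0.0005,0.09,0,0,0]]' 0.035 25; python3 drive.py '[[0,0,0,0,0,0],[0,0,0,0,0,0],[0,0,0,0,0,0],[0,0,0,0,0,0],[0,0,0,0,0,0]]' 0.005 25; python3 to.py .5883 .1288 .044 -10
```

```text
time_s: 34.02
tcp_pos: [0.5865, 0.1279, 0.0422]
eef_rot: [179.9, 0.1, -10.0]
contact_force: [-0.9, 0.1, 0.3]
gripper_width: 0.04
gripper_force: 0.0
time_s: 34.43
tcp_pos: [0.5871, 0.1284, 0.0438]
eef_rot: [-180.0, -0.1, -10.0]
contact_force: [-0.3, -0.3, 2.7]
gripper_width: 0.0118
gripper_force: 25.0
d tool [ 0.0011 -0.0006 -0.0002] rot [-0.01 -0.06 -0.01] f [-0.3 -0.3  2.7] w 0.0118 j6 49.0
```

```bash
python3 drive.py '[[0,0,-0.003,0,0,0],[0,0,-0.007,0,0,0],[0,0,-0.012,0,0,0],[0,0,-0.02,0,0,0],[0,0,-0.035,0,0,0],[0,0,-0.06,0,0,0],[0,0,-0.09,0,0,0],[0,0,-0.11,0,0,0],[0,0,-0.11,0,0,0],[0,0,-0.11,0,0,0]]'; python3 to.py .67 -.115 .15 -3
```

```text
time_s: 35.27
tcp_pos: [0.5875, 0.1287, 0.1552]
eef_rot: [-179.9, -0.2, -10.0]
contact_force: [-0.0, -0.5, -1.0]
gripper_width: 0.0118
gripper_force: 25.0
d tool [0.1236 0.2256 0.0051] rot [-0.09 -0.17 -7.01] f [-0.  -0.5 -1. ] w 0.0118 j6 49.0
```

```bash
python3 drive.py '[[0.01,0.02,0,0,0,-2],[0.02,0.05,0,0,0,-4],[0.04,0.08,0,0,0,-6],[0.06,0.11,0,0,0,-7],[0.08,0.14,0,0,0,-7],[0.1,0.17,0,0,0,-7],[0.12,0.2,0,0,0,-7],[0.124,0.225,0,0,0,-7],[0.124,0.225,0,0,0,-7],[0.124,0.225,0,0,0,-7],[0.124,0.225,0,0,0,-7]]'; python3 to.py .67 -.115 .016 -3; python3 chk.py; python3 lid.py | grep -v lid
```

```text
time_s: 36.18
tcp_pos: [0.6691, -0.115, 0.1521]
eef_rot: [180.0, 0.1, -3.1]
contact_force: [-0.1, -0.0, -0.0]
gripper_width: 0.0115
gripper_force: 25.0
d tool [ 1.200e-03 -1.000e-04  1.361e-01] rot [ 0.03  0.1  -0.06] f [-0.1 -0.  -0. ] w 0.0115 j6 80.3
mat [650.4 -45.8 316.7 155.  -69.3]
```

```bash
python3 drive.py '[[0,0,0.03,0,0,0],[0,0,0.06,0,0,0],[0,0,0.09,0,0,0],[0,0,0.115,0,0,0],[0,0,0.127,0,0,0],[0,0,0.132,0,0,0],[0,0,0.135,0,0,0],[0,0,0.136,0,0,0],[0,0,0.137,0,0,0],[0,0,0.137,0,0,0]]'; python3 drive.py '[[0,0,0,0,0,0],[0,0,0,0,0,0],[0,0,0,0,0,0],[0,0,0,0,0,0]]' 0.04; python3 drive.py '[[0,0,-0.03,0,0,0],[0,0,-0.06,0,0,0],[0,0,-0.1,0,0,0],[0,0,-0.14,0,0,0],[0,0,-0.16,0,0,0],[0,0,-0.16,0,0,0],[0,0,-0.16,0,0,0],[0,0,-0.16,0,0,0]]'; python3 lid.py; python3 - <<'E'
from h import *
for n in ["scene","side"]:
    c=snap(n);np.savez(f"/tmp/e_{n}.npz",**c);H=hsv(c);W=cloud(c);h,s,v=[H[...,i] for i in range(3)]
    inb=(W[...,0]>.3)&(W[...,0]<.9)
    for ce,a,l in blobs((h>10)&(h<24)&(s>130)&inb&(W[...,1]<.2)&(W[...,2]<.05),8): print(n,"brass",ce.round(1),a,W[l].mean(0).round(4))
    m=inb&(W[...,2]>.033)&(W[...,2]<.039)&(abs(W[...,1]-.13)<.08)&(W[...,0]<.68)
    for ce,a,l in blobs(m,60): print(n,"dish",a,rect(W[l]))
    for ce,a,l in blobs((h>45)&(h<85)&(s>90)&inb&(W[...,1]>.2),150): print(n,"board",a,rect(W[l]),np.median(W[l][:,2]).round(4))
    m=(h>80)&(h<110)&(s>25)&(s<140)&(W[...,2]>.004)&(W[...,2]<.02)&inb&(W[...,1]<0)
    for ce,a,l in blobs(m,150): print(n,"lid",a,rect(W[l]),np.percentile(W[l][:,2],[5,50,95]).round(4))
a=load("/tmp/e_scene.npz")["frame"][120:345,80:520,::-1]
cv2.imwrite("pics/e1.png",cv2.resize(a,(800,410),interpolation=cv2.INTER_CUBIC))
b=load("/tmp/e_side.npz")["frame"][120:350,180:480,::-1]
cv2.imwrite("pics/e2.png",cv2.resize(b,(780,600),interpolation=cv2.INTER_CUBIC))
E
```

```text
time_s: 37.17
tcp_pos: [0.6707, -0.1149, 0.0176]
eef_rot: [180.0, -0.1, -3.0]
contact_force: [0.6, -0.5, -1.1]
gripper_width: 0.0115
gripper_force: 25.0
time_s: 37.5
tcp_pos: [0.67, -0.115, 0.0166]
eef_rot: [180.0, -0.0, -3.0]
contact_force: [-0.9, 0.7, -0.2]
gripper_width: 0.0328
gripper_force: 0.0
time_s: 38.17
tcp_pos: [0.6693, -0.1148, 0.1758]
eef_rot: [180.0, 0.0, -3.0]
contact_force: [-0.2, 0.1, 0.2]
gripper_width: 0.0401
gripper_force: 0.0
lid 1295 [ 670.9 -114.5  117.    64.9   -3.1] 0.0093
bar [317. 226.] 350 [ 672.3 -114.1   28.2    8.9   -2.9] 0.0272
mat [ 673.1 -110.7  150.   109.6   86.5]
scene brass [357.5 212. ] 354 [0.5399 0.1357 0.0261]
scene brass [378.9 213.1] 16 [0.536  0.1893 0.0071]
scene brass [335.9 216.6] 40 [0.5196 0.0957 0.0069]
scene dish 368 [589.5 127.6 131.4  69.1  -9.9]
scene board 674 [517.8 368.3 122.6  86.   -8. ] 0.0095
scene lid 1842 [ 671.2 -114.4  128.3   67.6   -2.8] [0.0083 0.0103 0.012 ]
side brass [267.4 204.1] 29 [0.5286 0.1801 0.009 ]
side brass [277.8 210.7] 63 [0.5418 0.135  0.0262]
side dish 431 [590.7 127.7 128.   72.6 -10.2]
side board 716 [522.3 369.4 130.   86.   -6.4] 0.0094
side lid 2032 [ 670.8 -113.2  124.2   72.8   -3.2] [0.0087 0.0107 0.0126]
```

View pics/e1.png

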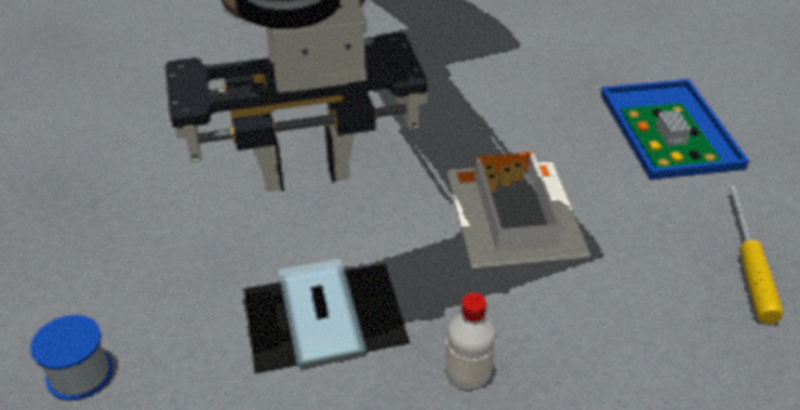

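View pics/e2.png

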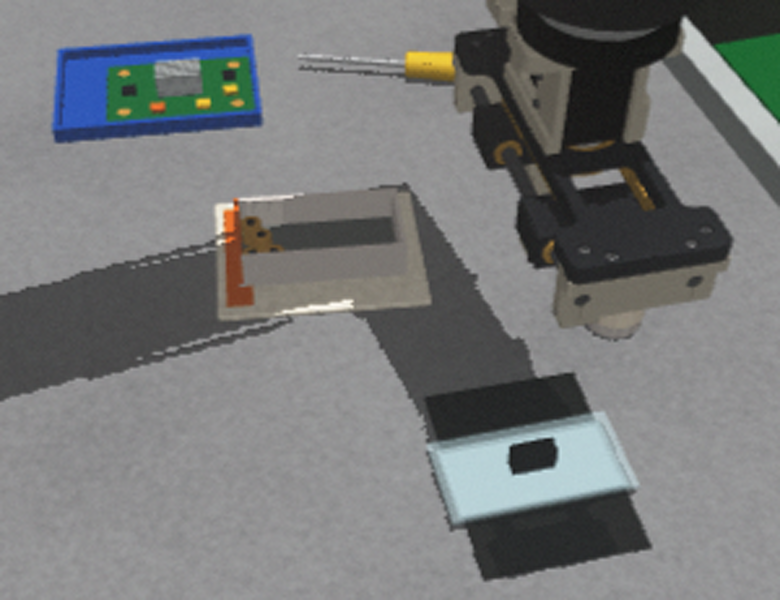

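The spacers are gathered at the orange end (scene crop (505,170)) and the lid is flat on the mat. The board has been knocked towards the tray's +x end, so I'll check that it still lies flat.

```bash
python3 - <<'E'
from h import *
for n in ["scene","side"]:
    c=snap(n);H=hsv(c);W=cloud(c);h,s=H[...,0],H[...,1]
    g=(h>45)&(h<85)&(s>90)&(W[...,0]>.3)&(W[...,0]<.9)&(W[...,1]>.25)&(W[...,1]<.5)&(W[...,2]<.02);P=W[g]
    k=np.linalg.lstsq(np.c_[P[:,:2]-P[:,:2].mean(0),np.ones(len(P))],P[:,2],rcond=None)[0]
    b=(h>105)&(h<125)&(s>150)&(W[...,1]>.25)&(W[...,1]<.5)&(W[...,0]<.7)&(W[...,0]>.3);print(n,g.sum(),rect(P),k.round(4),"tray",rect(W[b]))
E
```

```text
scene 677 [519.4 368.4 122.5  85.4  -8. ] [0.0017 0.002  0.0096] tray [504.2 378.9 183.4 126.4  -7.6]
side 712 [522.  368.9 128.9  87.1  -7.2] [ 0.001  -0.0022  0.0094] tray [503.4 379.6 178.2 131.1  -8.3]
```

```bash
python3 -c "
from plant import r
print(r.close_job())"
```

```text
the job is handed in; nothing more can be done
None
```

The job is handed in (no verdict came back); in the last camera check the dish was level on the plate, orange end over its strip, spacers gathered there, and the lid was flat on its mat, bar up. The board was flat in the tray though knocked about 20 mm off centre (limit 26 mm), and the reel, bottle and screwdriver were never touched.

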